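Load-test a scanner battery and hold the tester's load dial at step three

ROBOT

A 7-joint arm with a two-finger parallel gripper is mounted at the origin on the work surface. World frame = base frame: x ahead of the robot, y to its left, z up, the work surface at z = 0. Lengths are in m, angles in rad, forces in N, time in s.
With the tool pointing down it reaches from about 0.425 to 1.025 m from the base axis. Payload 9.4 kg.
Tool frame: the origin (TCP) lies midway between the tips of the shut fingers; the grasp point (between the pads) lies 19 mm behind it; z points along the fingers, y is the direction in which the jaws open and shut (so a half turn about z gives the same grasp; the last joint's range is limited). The gripper opens to 93 mm and grips with 3 to 60 N. Pads are 15 mm wide; open, the fingers measure 128 mm over their backs; the gripper's body (75 mm by 188 mm) begins 65 mm behind the grasp point.
Start: joints at [1.081, 0.599, -0.003, 1.599, 0.002, 0.943, -0.08], TCP at [0.291, -0.664, 0.196] pointing down, gripper open.
Joint ranges: [-2.57, 2.57], [-0.35, 1.97], [-1.29, 1.29], [0.11, 2.56], [-1.05, 4.19], [0.11, 1.86], [-2.63, 2.63]. Speed limits (rad/s): [2.22, 2.22, 3.01, 3.01, 3.14, 3.14, 3.14].

INTERFACE

Orientations are given as a 3x3 rotation matrix whose columns are the frame's x, y, z axes.
In Python, from workcell import env, imaging, ticket gives the robot as it stands.
- The arm moves only by the tool move_arm, never from a script. Its argument "plan" is a list of rows, each an object of numbers: "dx", "dy", "dz": the shift along the tool's x, y, z in m; "wx", "wy", "wz": the turn, a rotation vector about the tool's x, y, z in rad; "jaw": the closure, from 0 (fully open) to 1 (shut). A call has 1 to 10 rows; each row shifts and turns the pose as measured when the row begins, along the tool's axes as they then stand; what a row does not reach is not made up. A row lasts 1/10 s, in which the tool goes at most 50 mm and 8.59 degrees, less where a joint would pass 70% of its speed; a pose out of reach is approached as far as the arm can. A call with a gripper value outside its range is refused whole. The fingers move at their own pace and stop on an object; "newtons" is the grip in N (left out, the last holds). Time passes only in rows, so rows that do not move let the fingers close. It gives the time, the measured TCP pose, the force and the opening at its end, in the units of the state.
- env.observe(): the state, without advancing time (a new reading comes with each control period).
- imaging.camera(name): name is "side" or "top" or "wrist"; returns the picture (480x640x3 uint8, blue, green, red); there is no depth.
- imaging.camera_model(name): a dict with "K" (3x3 intrinsics, pixels), "xyz" and "orientation" of the camera in the world. Camera axes: x right, y up, looking along -z (the intrinsics and any distortion apply to the point x, -y, -z); pixel columns grow to the right and rows downward; lengths in m; the calibration is good to about 2 mm. A picture is of the moment at which its call begins: read the wrist's pose just before it. camera_model takes no time and is no camera call; for the wrist camera it gives the pose at the moment of the call.
- ticket.sign_off(): hands the job in, once; it reports no verdict.
The state is a dict: "time": time; "qpos": joint angles; "joint_vel": joint speeds; "tau": joint torques, N m; "tool_pos": TCP position; "tcp_rot": TCP orientation; "wrist_force": force on the tool from outside, world axes, zero at the start; "torque": the same for the moment, N m; "grip_width": finger opening in m.
Only numpy, scipy, OpenCV 4.12 (cv2) and the standard library are available. Lean on these libraries where they do the work, as an engineer would, in place of code of your own. Each camera call takes 0.05 s, during which the arm holds its last target.

TASK

Load-test the tall battery pack: lift it out of the charger, push it upright down into the slot of the bench tester until it is fully home and let go of it, then turn the tester's spring-return load dial clockwise past its first two clicks to the third (the mark with three dots), without going on to the fourth. The dial springs back when let go, so finish while still holding it on the third click with the gripper. Leave the two short packs standing in the charger and do not disturb the other things on the bench.

Things in the scene. Friction and masses are not known exactly. Their poses are not given: they have to be found in the camera images.
- tall_pack: the tall battery pack, a flat upright black slab 10 mm thick (its x) x 46 mm wide (its y) x 72 mm tall (its z), about 75 g; origin at the centre of its underside, where the contacts are. Starts standing 28 mm deep in one of the charger's three bays, so 44 mm stick out. It may go into the tester either way round
- short_pack_a: a short battery pack, same slab but only 54 mm tall (10 x 46 x 54), standing in another bay; origin at the centre of its underside; stays there
- short_pack_b: the other short battery pack, as short_pack_a; stays in its bay
- charger: grey battery charger fixed to the bench, 80 mm deep (x) x 216 mm wide (y) x 40 mm high, origin at the centre of its underside; three open-topped bays in a row along its y at y = -66, 0 and +66 mm, each 13 mm (x) x 50 mm (y), 28 mm deep, floor 12 mm above the bench
- tester: grey bench battery tester fixed to the bench, 200 mm deep (x) x 260 mm wide (y), its flat top panel 75 mm above the bench, origin at the centre of its underside, x pointing away from its front; a display hood 40 mm deep rises 21 mm above the panel along its rear edge. Seen from its front (-x side) the pack slot is on the left, the load dial on the right, 132 mm apart
- slot_mouth (a point): centre of the tester's pack slot at the top of its tapered black collar, 83 mm above the bench; axes as the tester's. The slot is 13 mm along x by 50 mm along y and the collar widens it to 23 x 60 mm over its top 8 mm; a pack's 10 mm thickness goes along x, its 46 mm width along y
- slot_floor (a point): centre of the floor of the slot, 34 mm below slot_mouth (49 mm above the bench); a fully home pack stands on it, with 38 mm sticking out above the collar. A sprung contact leaf bulges 4.5 mm into the slot from its front (-x) wall, highest 14 mm below the panel: it resists the pack and needs a downward push of about 5 to 15 N (the pack's weight is not enough), then presses it to the rear wall, so that a seated pack stands up to 2 mm off the slot's centre
- dial: the load dial, a black knob with a vertical axis on the tester's panel: round skirt 48 mm across and 8 mm high, and across it a bar-shaped wing grip 50 mm long (its x, pointer end with a white line at +x), 12 mm thick (its y), from 8 to 34 mm above its origin; origin on the axis, at the underside of the skirt, 1.5 mm above the panel. Round it on the panel is a plate with marks: the rest line, then one, two, three and four dots
- dial_grip (a point): point on the dial's axis 26 mm above the dial's origin (102.5 mm above the bench), in the middle of the wing grip's sides
- load_switch (a joint): turn of the dial in rad, clockwise seen from above, 0 at rest (pointer 0.90 rad to the left of the tester's +x), clicks at 0.36, 0.72, 1.08 (third, wanted) and 1.44; end stop 1.55. A spring returns it to 0 from everywhere; turning and holding takes 0.02 to 0.1 N m
- scanner: handheld barcode scanner lying on the bench, about 150 mm long, bystander
- label_roll: roll of blank labels standing on its end, 90 mm across, 52 mm high, bystander
- tape_roll: roll of brown parcel tape lying flat, 96 mm across, 48 mm high, bystander
- marker: marker pen lying between the charger and the tester, 126 mm long, 15 mm thick, bystander
Not all that is in view belongs to the job. What is shaped like the tall_pack but blue or purple is not meant.

How it is judged:
On the way, in this order (a step that is already met when the one before it is completed fails the run):
1. the tall pack is fully home in the tester's slot and let go, with the dial still at rest (z of tall_pack in the frame of slot_floor between -0.004 and 0.004 m and horizontal distance between tall_pack and slot_floor below 0.006 m and angle between tall_pack's own z axis and vertical below 0.12 rad and contact force between the fingers and tall_pack below 0.1 N and value of joint load_switch below 0.15 rad), for 0.2 s.
2. the dial is held on its third click by the gripper (value of joint load_switch between 0.94 and 1.22 rad and contact force between the fingers and dial above 0.3 N), for 0.5 s.
At the end, for the whole second after the job is handed in: the gripper holds the load dial on its third click (0.94 to 1.22 rad) with its fingers, the tall pack is fully home in the tester's slot (underside within 4 mm of the floor, within 6 mm of the slot's centre, upright within 0.12 rad), and the short packs stand in their bays (moved under 20 mm) (all of step 2 and z of tall_pack in the frame of slot_floor between -0.004 and 0.004 m and horizontal distance between tall_pack and slot_floor below 0.006 m and angle between tall_pack's own z axis and vertical below 0.12 rad and distance of each of short_pack_a, short_pack_b from where it was at the start of the episode below 0.02 m); the arm keeps its last pose, push and grip.
It fails at once if the dial goes on to the fourth click (beyond 1.30 rad) (value of joint load_switch above 1.3 rad).
It fails at once if a short pack is pulled out or shifted by more than 20 mm (not (distance of short_pack_a from where it was at the start of the episode below 0.02 m) or not (distance of short_pack_b from where it was at the start of the episode below 0.02 m)).
It fails at once if another thing on the bench is moved by more than 40 mm (distance of any of scanner, label_roll, tape_roll, marker from where it was at the start of the episode above 0.04 m).
It also fails if it takes over 58 s, if anything falls off the work surface, if the arm or the gripper's body presses on something with over 40 N, if the wrist force passes 120 N, or if a joint passes its speed limit or range.

## Working session

There is one attempt and no reset: what is moved stays moved. The work goes in short steps, Python scripts to look and compute and a tool call to move; the robot and the scene stay as the last step left them, time stands still between calls to the robot, and variables do not carry over. Pictures are saved under pics/ and viewed, and the job is handed in when it is done.

Besides the shell and the picture viewer there is one more tool, called after "Call:" as name(argument=value, ...) on one line, values as JSON. move_arm: Moves the arm, as the interface text tells. Its arguments: {"type":"object","properties":{"plan":{"type":"array"},"newtons":{"type":"number"}},"required":["plan"]}

```bash
ls; mkdir -p pics
python3 - <<'E'
from workcell import env, imaging, ticket
import cv2
print(env.observe())
for n in ("side","top","wrist"):
    m=imaging.camera_model(n); print(n,m)
    cv2.imwrite(f"pics/{n}0.png",imaging.camera(n))
E
```

```text
pics
{'time': 0.0, 'qpos': array([ 1.08127813,  0.60010703, -0.00255933,  1.60013753,  0.00181891,
        0.94291748, -0.07982543]), 'joint_vel': array([ 6.77684165e-04, -1.05393315e-03,  6.81913403e-04,  8.37984402e-04,
       -7.29325092e-04, -6.91707372e-05, -5.78804219e-04]), 'tau': array([-1.60042509e-03, -7.65083814e+01,  1.49704009e+00, -2.52349663e+01,
       -5.23479958e-02,  1.69760257e-02,  1.53447272e-04]), 'tool_pos': array([ 0.29063304, -0.66361116,  0.19507012]), 'tcp_rot': array([[ 9.15970699e-01,  4.01244434e-01, -7.63269353e-04],
       [ 4.01245132e-01, -9.15969688e-01,  1.36888409e-03],
       [-1.49874470e-04, -1.56011583e-03, -9.99998772e-01]]), 'wrist_force': array([0.30163031, 0.11317765, 0.12187894]), 'torque': array([-0.04544578, -0.00369352, -0.06300639]), 'grip_width': 0.09304742515561351}
side {'K': array([[484.25922054,   0.        , 319.18476978],
       [  0.        , 484.25922054, 240.13842876],
       [  0.        ,   0.        ,   1.        ]]), 'xyz': array([0.08668708, 0.78228669, 0.96856478]), 'orientation': array([[-0.86125732,  0.33965109, -0.
[... 208 characters left out ...]
0.94827802],
       [  0.        ,   0.        ,   1.        ]]), 'xyz': array([ 0.34003864, -0.00757817,  1.22805166]), 'orientation': array([[ 0.02415291,  0.98157757, -0.1895313 ],
       [-0.99942779,  0.01921752, -0.02783502],
       [-0.02367991,  0.19009514,  0.98148006]])}
wrist {'K': array([[424.55633487,   0.        , 313.80697855],
       [  0.        , 424.55633487, 242.24591802],
       [  0.        ,   0.        ,   1.        ]]), 'xyz': array([ 0.35240034, -0.63649054,  0.38369513]), 'orientation': array([[ 4.00821663e-01,  8.88249119e-01,  2.24400304e-01],
       [-9.16155777e-01,  3.88817017e-01,  9.73648829e-02],
       [-7.66385202e-04, -2.44611589e-01,  9.69620845e-01]])}
```

View pics/top0.png

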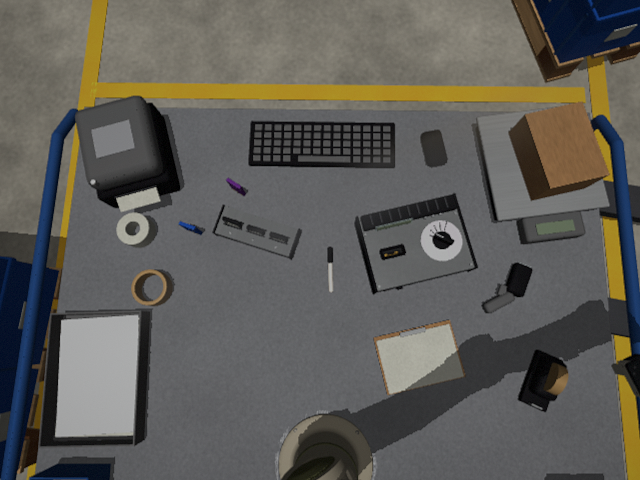

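View pics/side0.png

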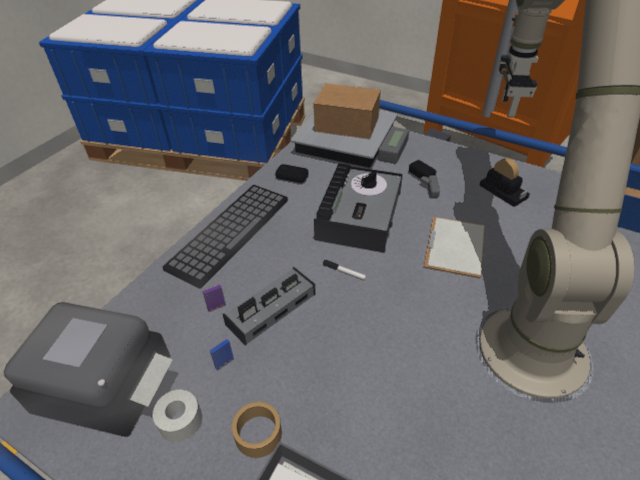

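View pics/wrist0.png

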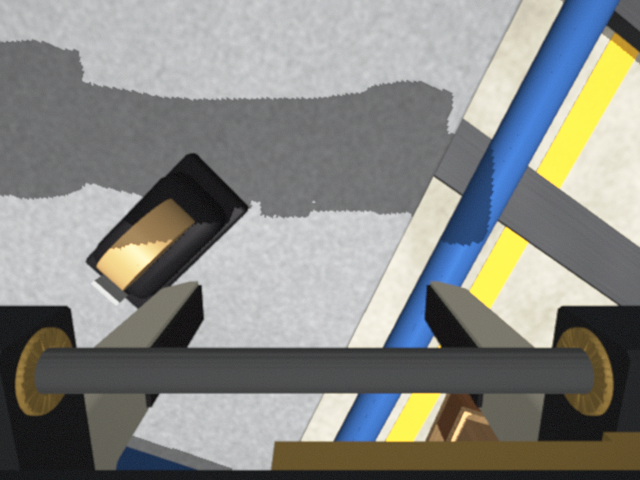

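The top view shows the charger at about (257,237), the tester at (415,242) with its slot at (393,252) and dial at (441,240), and the marker at (331,268). The blue slab (190,227) and purple slab (236,186) are lying on the bench, so neither is the tall pack. Next I'll enlarge the charger and tester.

Run:
```python
import cv2
t=cv2.imread("pics/top0.png");s=cv2.imread("pics/side0.png")
a=cv2.resize(t[195:265,205:305],(800,560),interpolation=cv2.INTER_CUBIC);cv2.imwrite("pics/c1.png",a)
a=cv2.resize(t[190:295,350:480],(800,646)[:2],interpolation=cv2.INTER_CUBIC);cv2.imwrite("pics/c2.png",cv2.resize(a,(743,600)))
a=cv2.resize(s[260:345,215:325],(770,595),interpolation=cv2.INTER_CUBIC);cv2.imwrite("pics/c3.png",a)
a=cv2.resize(s[160:250,310:410],(660,594),interpolation=cv2.INTER_CUBIC);cv2.imwrite("pics/c4.png",a)
```

```text
(no output)
```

View pics/c1.png

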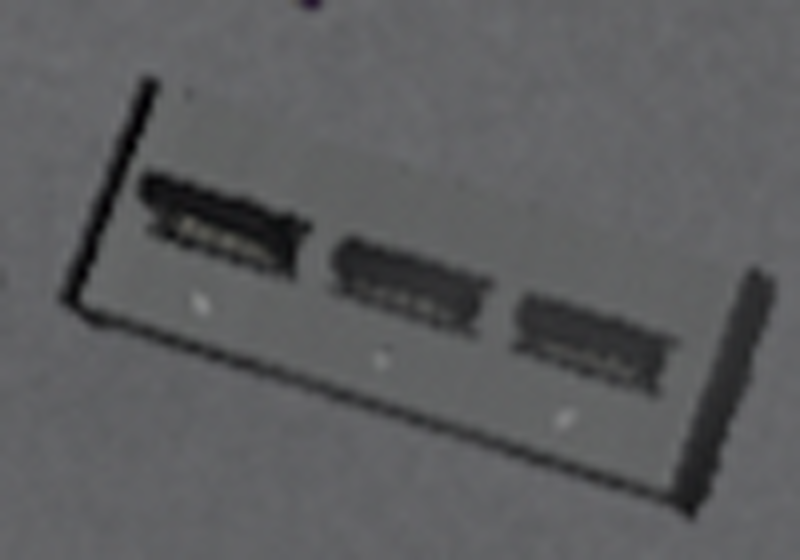

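View pics/c2.png

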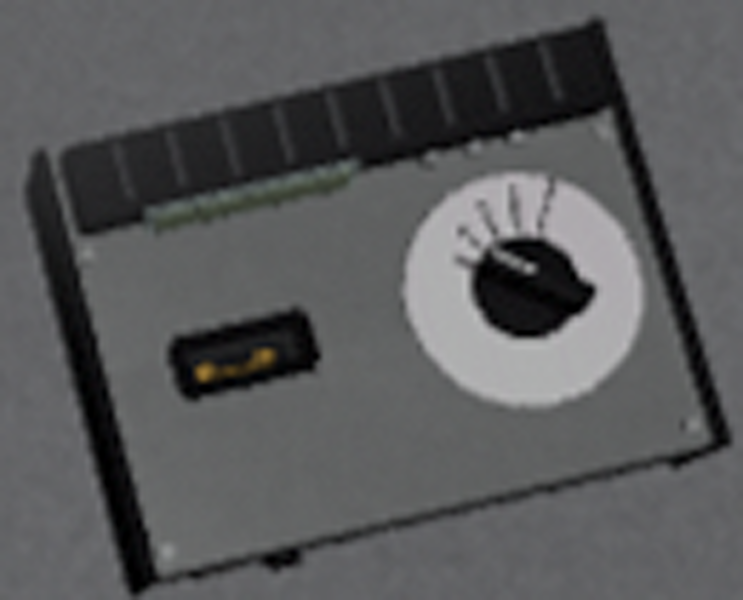

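View pics/c3.png

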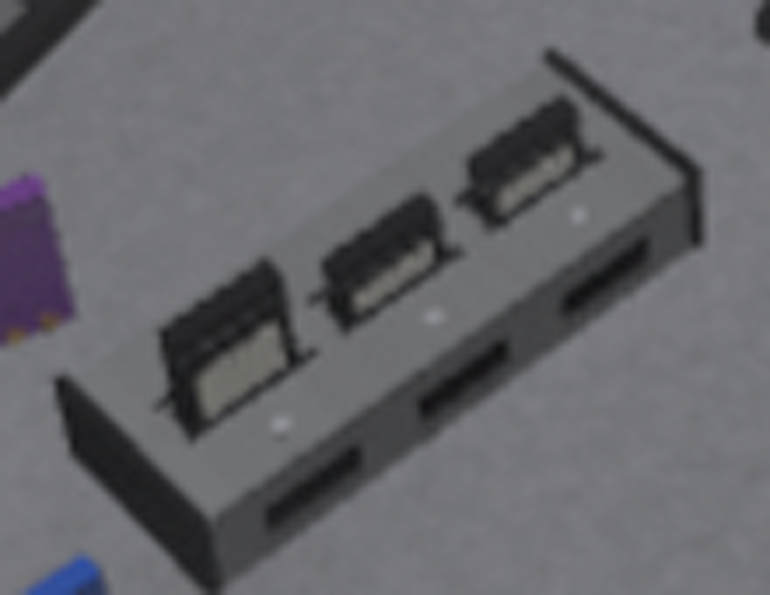

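View pics/c4.png

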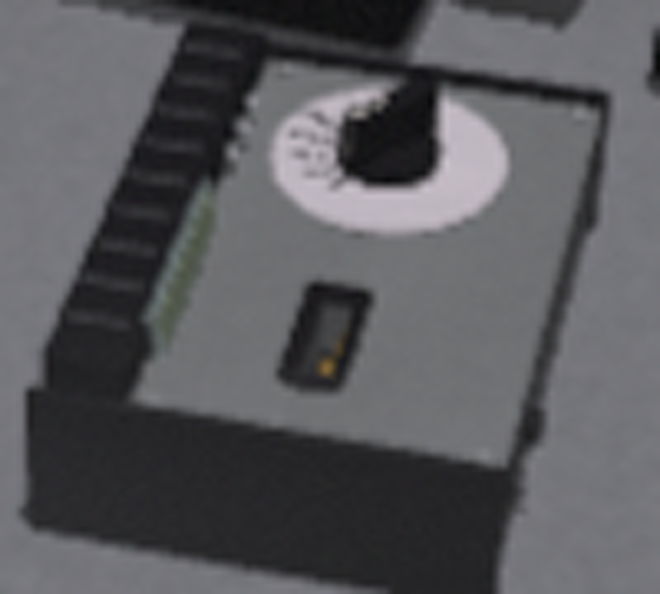

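The tall pack is in the leftmost bay (+y side). It's black, stands visibly higher than the other two in the side crop around px (247,310), and its top edge in the top view is at about (233,220). The slabs at (336,230) and (280,240) in the top view are the lower short packs. Now a first measurement.

```bash
cat > h.py <<'E'
import numpy as np, cv2
from workcell import env, imaging, ticket
def ray(m,u,v):
    K=np.array(m["K"]); d=np.linalg.inv(K)@np.array([u,v,1.]); d=np.array([d[0],-d[1],-d[2]])
    return np.array(m["xyz"]),np.array(m["orientation"])@d
def onz(m,u,v,z):
    o,d=ray(m,u,v); return o+d*(z-o[2])/d[2]
def two(m1,p1,m2,p2):
    o1,d1=ray(m1,*p1);o2,d2=ray(m2,*p2);d1/=np.linalg.norm(d1);d2/=np.linalg.norm(d2)
    s=np.linalg.lstsq(np.c_[d1,-d2],o2-o1,rcond=None)[0]
    a=o1+s[0]*d1;b=o2+s[1]*d2
    return (a+b)/2,np.linalg.norm(a-b)
def proj(m,P):
    p=np.array(m["orientation"]).T@(np.array(P)-m["xyz"]); p=np.array([p[0],-p[1],-p[2]]); q=np.array(m["K"])@p; return q[:2]/q[2]
def delta(P,yaw):
    """shift in tool axes and rotvec in tool axes to reach TCP P, pointing down, tool y axis along yaw (mod pi)"""
    from scipy.spatial.transform import Rotation as R
    s=env.observe();T=np.array(s["tcp_rot"]);best=None
    for y in (yaw,yaw+np.pi):
        Y=np.array([np.cos(y),np.sin(y),0]);Z=np.array([0,0,-1.]);G=np.c_[np.cross(Y,Z),Y,Z]
        w=R.from_matrix(T.T@G).as_rotvec()
        if best is None or np.linalg.norm(w)<np.linalg.norm(best): best=w
    print("t",round(s["time"],2),"pos",s["tool_pos"].round(4),"d",(T.T@(np.array(P)-s["tool_pos"])).round(4),"w",best.round(3),"q",s["qpos"].round(2),"F",s["wrist_force"].round(1),"grip",round(s["grip_width"],4))
E
python3 - <<'E'
from h import *
m=imaging.camera_model("top");ms=imaging.camera_model("side")
c1=lambda x,y:(205+x/8-.44,195+y/8-.44); k=743/130
c2=lambda x,y:(350+x/k-.4,190+y/k-.4)
pl=onz(m,*c1(150,185),.084);pr=onz(m,*c1(308,225),.084)
print("pack top L,R",pl,pr,np.linalg.norm(pl-pr),(pl+pr)/2)
d=[onz(m,*c1(*p),.040) for p in((200,303),(381,358),(565,418))]
for x in d:print("dot",x)
e=d[0]-d[2];print("charger y len",np.linalg.norm(e),"yaw",np.arctan2(e[1],e[0]))
t=cv2.imread("pics/top0.png")
hsv=cv2.cvtColor(t,cv2.COLOR_BGR2HSV)
mk=((t.min(2)>150)*255).astype(np.uint8);roi=np.zeros_like(mk);roi[205:275,405:475]=mk[205:275,405:475]
c=max(cv2.findContours(roi,0,2)[0],key=cv2.contourArea)
h=cv2.convexHull(c);(cx,cy),ax,_=cv2.fitEllipse(h);print("plate",cx,cy,ax);D=onz(m,cx,cy,.076);print(D)
S=onz(m,*c2(245,353),.083);print("slot",S,np.linalg.norm(D-S)); e=S-D;print("tester y yaw",np.arctan2(e[1],e[0]))
fl=onz(m,*c2(152,580),.075);fr=onz(m,*c2(727,437),.075);e=fl-fr;print("front edge",np.linalg.norm(e),np.arctan2(e[1],e[0]))
print(two(m,c2(245,353),ms,(310+325/6.6,160+338/6.6)))
print("pack top mid two-view",two(m,c1(228,205),ms,(215+218/7,260+297/7)))
E
```

```text
pack top L,R [0.61858847 0.28143997 0.084     ] [0.60600449 0.22823629 0.084     ] 0.0546716448404424 [0.61229648 0.25483813 0.084     ]
dot [0.58827913 0.27271893 0.04      ]
dot [0.57039586 0.20978881 0.04      ]
dot [0.55096715 0.14629599 0.04      ]
charger y len 0.13181404640439182 yaw 1.28380770481734
plate 441.1022644042969 240.3191680908203 (39.0177116394043, 41.42633056640625)
[ 0.5703649  -0.29090691  0.076     ]
slot [ 0.53743384 -0.16355029  0.083     ] 0.1317314072647275
tester y yaw 1.8238278611046819
front edge 0.2674747529549454 1.83545866470158
(array([ 0.53705796, -0.16536481,  0.07426668]), np.float64(0.003937339751210389))
pack top mid two-view (array([0.61571351, 0.25791173, 0.07409108]), np.float64(0.002272937767631051))
```

Run:
```python
from h import *
delta((.553,-.227,.25),.255)
```

```text
t 0.15 pos [ 0.2907 -0.6638  0.1953] d [ 0.4155 -0.2949 -0.0544] w [-1.000e-03 -1.000e-03 -1.413e+00] q [ 1.08  0.6  -0.    1.6   0.    0.94 -0.08] F [-0.5 -0.2 -0.4] grip 0.0931
```

Call:
move_arm(plan=[{"dx":0.02,"dy":-0.015,"dz":-0.02},{"dx":0.04,"dy":-0.028,"dz":-0.01},{"dx":0.04,"dy":-0.028,"dz":-0.01},{"dx":0.04,"dy":-0.028,"dz":-0.01},{"dx":0.04,"dy":-0.028},{"dx":0.04,"dy":-0.028},{"dx":0.04,"dy":-0.028},{"dx":0.04,"dy":-0.028},{"dx":0.04,"dy":-0.028},{"dx":0.04,"dy":-0.028}])

```text
invalid input at $.plan[0]: expected keys dx, dy, dz, wx, wy, wz, jaw
```

Call:
move_arm(plan=[{"wz":-0.145},{"wz":-0.145},{"wz":-0.145},{"wz":-0.145},{"wz":-0.145},{"wz":-0.145},{"wz":-0.145},{"wz":-0.145},{"wz":-0.145},{"wz":-0.1}])

```text
invalid input at $.plan[0]: expected keys dx, dy, dz, wx, wy, wz, jaw
```

Run:
```python
from h import *
delta((.553,-.227,.25),.255)
```

```text
t 0.15 pos [ 0.2907 -0.6638  0.1953] d [ 0.4155 -0.2949 -0.0544] w [-1.000e-03 -1.000e-03 -1.413e+00] q [ 1.08  0.6  -0.    1.6   0.    0.94 -0.08] F [-0.5 -0.2 -0.4] grip 0.0931
```

Call:
move_arm(plan=[{"dx":0.02,"dy":-0.015,"dz":-0.02,"wx":0,"wy":0,"wz":0,"jaw":0},{"dx":0.04,"dy":-0.028,"dz":-0.01,"wx":0,"wy":0,"wz":0,"jaw":0},{"dx":0.04,"dy":-0.028,"dz":-0.01,"wx":0,"wy":0,"wz":0,"jaw":0},{"dx":0.04,"dy":-0.028,"dz":-0.01,"wx":0,"wy":0,"wz":0,"jaw":0},{"dx":0.04,"dy":-0.028,"dz":0,"wx":0,"wy":0,"wz":0,"jaw":0},{"dx":0.04,"dy":-0.028,"dz":0,"wx":0,"wy":0,"wz":0,"jaw":0},{"dx":0.04,"dy":-0.028,"dz":0,"wx":0,"wy":0,"wz":0,"jaw":0},{"dx":0.04,"dy":-0.028,"dz":0,"wx":0,"wy":0,"wz":0,"jaw":0},{"dx":0.04,"dy":-0.028,"dz":0,"wx":0,"wy":0,"wz":0,"jaw":0},{"dx":0.04,"dy":-0.028,"dz":0,"wx":0,"wy":0,"wz":0,"jaw":0}])

```text
time: 1.15
tool_pos: [0.5329, -0.2634, 0.2435]
tcp_rot: [[0.922, 0.388, -0.005], [0.388, -0.922, 0.001], [-0.004, -0.003, -1.0]]
wrist_force: [0.9, -0.7, 0.4]
grip_width: 0.093
```

Call:
move_arm(plan=[{"dx":0,"dy":0,"dz":0,"wx":0,"wy":0,"wz":-0.145,"jaw":0},{"dx":0,"dy":0,"dz":0,"wx":0,"wy":0,"wz":-0.145,"jaw":0},{"dx":0,"dy":0,"dz":0,"wx":0,"wy":0,"wz":-0.145,"jaw":0},{"dx":0,"dy":0,"dz":0,"wx":0,"wy":0,"wz":-0.145,"jaw":0},{"dx":0,"dy":0,"dz":0,"wx":0,"wy":0,"wz":-0.145,"jaw":0},{"dx":0,"dy":0,"dz":0,"wx":0,"wy":0,"wz":-0.145,"jaw":0},{"dx":0,"dy":0,"dz":0,"wx":0,"wy":0,"wz":-0.145,"jaw":0},{"dx":0,"dy":0,"dz":0,"wx":0,"wy":0,"wz":-0.145,"jaw":0},{"dx":0,"dy":0,"dz":0,"wx":0,"wy":0,"wz":-0.145,"jaw":0},{"dx":0,"dy":0,"dz":0,"wx":0,"wy":0,"wz":-0.1,"jaw":0}])

```text
time: 2.15
tool_pos: [0.5377, -0.2501, 0.2416]
tcp_rot: [[-0.28, 0.96, -0.007], [0.96, 0.28, 0.005], [0.007, -0.005, -1.0]]
wrist_force: [0.3, -0.5, -0.2]
grip_width: 0.0929
```

Run:
```python
from h import *
delta((.553,-.227,.25),.255)
```

```text
t 2.15 pos [ 0.5377 -0.2501  0.2416] d [ 0.018   0.0211 -0.0083] w [-0.005 -0.007  0.029] q [ 0.65  0.42 -0.43  1.83  0.21  0.94  0.41] F [ 0.3 -0.5 -0.2] grip 0.0929
```

Run:
```python
from h import *
import pickle
m=imaging.camera_model("wrist");im=imaging.camera("wrist");cv2.imwrite("pics/w1.png",im);pickle.dump(m,open("w1.pkl","wb"))
print(proj(m,(.5374,-.1636,.083)),proj(m,(.5704,-.2909,.076)))
```

```text
[345.04119049 116.12500559] [337.31525616 272.90992831]
```

View pics/w1.png

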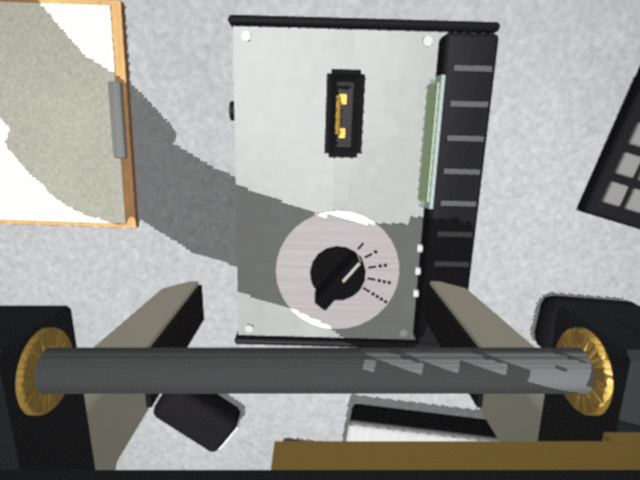

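The wrist view shows the collar at about (344,113), the dial plate at about (338,270), and the panel screws at (246,36), (428,41), (248,328) and (403,333).

```bash
cat > meas.py <<'E'
from h import *
import pickle
im=cv2.imread("pics/w1.png");m=pickle.load(open("w1.pkl","rb"))
g=im.max(2);mk=np.zeros(g.shape,np.uint8);mk[60:170,310:380]=(g[60:170,310:380]<70)*255
mk=cv2.morphologyEx(mk,cv2.MORPH_OPEN,np.ones((2,2)))
c=max(cv2.findContours(mk,0,2)[0],key=cv2.contourArea)
r=cv2.minAreaRect(c);print("collar",r)
P=np.array([onz(m,u,v,.083) for u,v in c[:,0]])[:,:2]
rr=cv2.minAreaRect((P*1000).astype(np.float32));print("collar world mm",rr)
S=np.array(rr[0])/1000
# plate: pinkish: r-g difference
b=im.astype(int);hs=cv2.cvtColor(im,cv2.COLOR_BGR2HSV)
print(im[260,300],im[320,330],im[190,300],im[300,420],im[60,300])
pk=((b[:,:,2]-b[:,:,1])>4).astype(np.uint8)*255
roi=np.zeros_like(pk);roi[200:338,265:410]=pk[200:338,265:410]
roi=cv2.morphologyEx(roi,cv2.MORPH_OPEN,np.ones((3,3)))
c=max(cv2.findContours(roi,0,2)[0],key=cv2.contourArea);h=cv2.convexHull(c)
print("plate bbox",cv2.boundingRect(c))
P=np.array([onz(m,u,v,.0755) for u,v in h[:,0]])[:,:2]
(cx,cy),R=cv2.minEnclosingCircle((P*1000).astype(np.float32));e=cv2.fitEllipse((P*1000).astype(np.float32));print("plate",cx,cy,R,e)
D=np.array(e[0])/1000
print("dist",np.linalg.norm(S-D),"yaw",np.arctan2(*(S-D)[::-1]))
q=[onz(m,*p,.075) for p in((246.5,36),(428,41.5),(248.5,327.5),(403.5,333))]
v=q[0]-q[2];print("front screws y len",np.linalg.norm(v),"yaw",np.arctan2(v[1],v[0]),"x yaw top",np.arctan2(*(q[1]-q[0])[1::-1]))
# wing: pointer white line and tail
E
python3 meas.py
```

```text
collar ((345.152587890625, 114.14329528808594), (35.7358283996582, 86.6378173828125), 2.602562189102173)
collar world mm ((537.2570190429688, -162.82644653320312), (27.835527420043945, 64.9912338256836), 14.864144325256348)
[197 196 203] [193 190 198] [213 217 213] [18 18 19] [224 226 224]
plate bbox (276, 215, 123, 114)
plate 569.9169311523438 -289.7923278808594 53.9965705871582 ((569.9495849609375, -289.7525634765625), (106.00199127197266, 107.81807708740234), 86.6124267578125)
dist 0.13106884842944208 yaw 1.8228884299471035
front screws y len 0.2436302613862841 yaw 1.8241715002339163 x yaw top 0.2552842653727271
```

Run:
```python
from h import *
delta((.605,.235,.24),-.287)
```

```text
t 2.2 pos [ 0.5376 -0.2503  0.2415] d [0.4459 0.2029 0.0037] w [-0.007 -0.006  0.576] q [ 0.65  0.43 -0.43  1.83  0.21  0.94  0.41] F [0.7 0.3 0.4] grip 0.093
```

Call:
move_arm(plan=[{"dx":0.03,"dy":0.014,"dz":0,"wx":0,"wy":0,"wz":0,"jaw":0.5},{"dx":0.045,"dy":0.02,"dz":0,"wx":0,"wy":0,"wz":0,"jaw":0.5},{"dx":0.045,"dy":0.02,"dz":0,"wx":0,"wy":0,"wz":0,"jaw":0.5},{"dx":0.045,"dy":0.02,"dz":0,"wx":0,"wy":0,"wz":0,"jaw":0.5},{"dx":0.045,"dy":0.02,"dz":0,"wx":0,"wy":0,"wz":0,"jaw":0.5},{"dx":0.045,"dy":0.02,"dz":0,"wx":0,"wy":0,"wz":0,"jaw":0.5},{"dx":0.045,"dy":0.02,"dz":0,"wx":0,"wy":0,"wz":0,"jaw":0.5},{"dx":0.045,"dy":0.02,"dz":0,"wx":0,"wy":0,"wz":0,"jaw":0.5},{"dx":0.045,"dy":0.02,"dz":0,"wx":0,"wy":0,"wz":0,"jaw":0.5},{"dx":0.045,"dy":0.02,"dz":0,"wx":0,"wy":0,"wz":0,"jaw":0.5}])

```text
time: 3.2
tool_pos: [0.6083, 0.2212, 0.2407]
tcp_rot: [[-0.244, 0.97, -0.009], [0.97, 0.244, 0.002], [0.004, -0.008, -1.0]]
wrist_force: [0.4, 0.3, 0.9]
grip_width: 0.0465
```

Call:
move_arm(plan=[{"dx":0,"dy":0,"dz":0,"wx":0,"wy":0,"wz":0.14,"jaw":0.5},{"dx":0,"dy":0,"dz":0,"wx":0,"wy":0,"wz":0.14,"jaw":0.5},{"dx":0,"dy":0,"dz":0,"wx":0,"wy":0,"wz":0.14,"jaw":0.5},{"dx":0,"dy":0,"dz":0,"wx":0,"wy":0,"wz":0.14,"jaw":0.5},{"dx":0,"dy":0,"dz":0,"wx":0,"wy":0,"wz":0,"jaw":0.5}])

```text
time: 3.7
tool_pos: [0.6062, 0.2336, 0.239]
tcp_rot: [[0.327, 0.945, -0.012], [0.945, -0.327, 0.006], [0.002, -0.013, -1.0]]
wrist_force: [0.1, 0.4, 0.9]
grip_width: 0.0462
```

Run:
```python
from h import *
import pickle
delta((.605,.235,.24),-.287)
m=imaging.camera_model("wrist");im=imaging.camera("wrist");cv2.imwrite("pics/w2.png",im);pickle.dump(m,open("w2.pkl","wb"))
```

```text
t 3.7 pos [0.6062 0.2336 0.239 ] d [ 0.001  -0.0016 -0.001 ] w [-0.013 -0.002 -0.046] q [-0.24  0.49 -0.32  1.72  0.16  0.97 -0.95] F [0.1 0.4 0.9] grip 0.0462
```

View pics/w2.png

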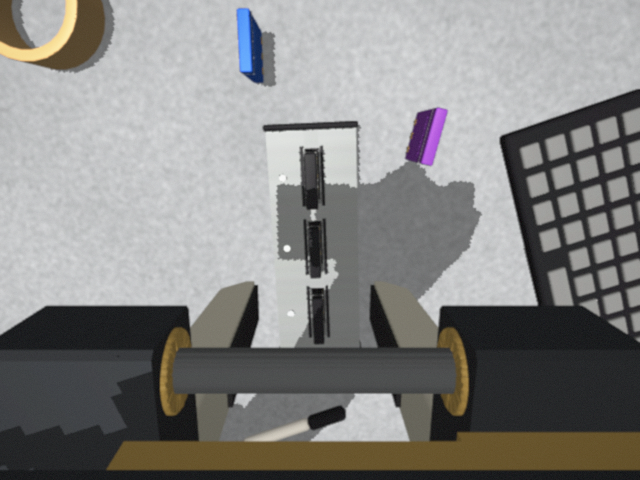

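Run:
```python
import cv2
im=cv2.imread("pics/w2.png")
cv2.imwrite("pics/c5.png",cv2.resize(im[115:275,255:375],(450,600),interpolation=cv2.INTER_CUBIC))
```

```text
(no output)
```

View pics/c5.png

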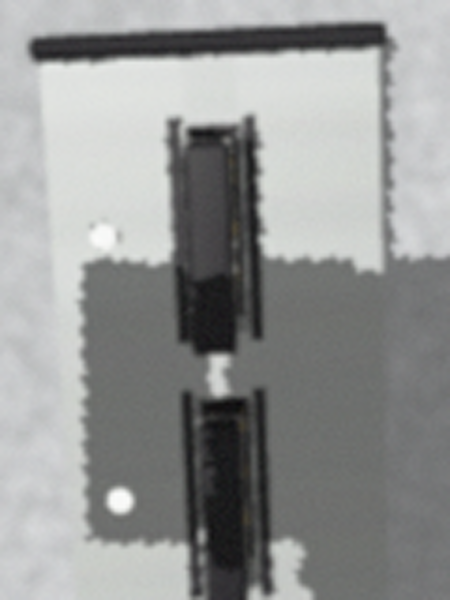

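Run:
```python
from h import *
import pickle
m=pickle.load(open("w2.pkl","rb"))
f=lambda x,y:(255+x/3.75-.37,115+y/3.75-.37)
c=[onz(m,*f(*p),.084) for p in((188,142),(234,142),(237,350),(194,352))]
C=sum(c)/4;print(C,[np.linalg.norm(c[i]-c[i-1]) for i in range(4)])
v=(c[0]+c[1])/2-(c[2]+c[3])/2;print("yaw",np.arctan2(v[1],v[0]))
d=[onz(m,*p,.04) for p in((282.3,178),(286.7,248.3),(291,313.5))];v=d[0]-d[2];print(np.linalg.norm(v),"dots yaw",np.arctan2(v[1],v[0]))
delta((C[0],C[1],.13),np.arctan2(v[1],v[0])-np.pi/2)
```

```text
[0.61296603 0.26532486 0.084     ] [np.float64(0.04488130866463746), np.float64(0.009723384991355458), np.float64(0.044419121249630884), np.float64(0.009393731981739052)]
yaw 1.257808226384602
0.13249245226252646 dots yaw 1.284098475251246
t 3.75 pos [0.6061 0.2335 0.2389] d [ 0.0321 -0.0023  0.109 ] w [-0.013 -0.002 -0.041] q [-0.24  0.49 -0.32  1.72  0.16  0.97 -0.94] F [-0.1  0.6 -1.4] grip 0.0466
```

Call:
move_arm(plan=[{"dx":0.025,"dy":-0.002,"dz":0.0,"wx":-0.013,"wy":-0.002,"wz":-0.04,"jaw":0.5},{"dx":0.01,"dy":0,"dz":0.035,"wx":0,"wy":0,"wz":0,"jaw":0.5},{"dx":0,"dy":0,"dz":0.035,"wx":0,"wy":0,"wz":0,"jaw":0.5},{"dx":0,"dy":0,"dz":0.035,"wx":0,"wy":0,"wz":0,"jaw":0.5},{"dx":0,"dy":0,"dz":0.0,"wx":0,"wy":0,"wz":0,"jaw":0.5}])

```text
time: 4.25
tool_pos: [0.6171, 0.2682, 0.1326]
tcp_rot: [[0.268, 0.963, 0.004], [0.963, -0.268, 0.002], [0.003, 0.003, -1.0]]
wrist_force: [-0.2, -0.1, 0.7]
grip_width: 0.0465
```

Run:
```python
from h import *
delta((.613,.2653,.050),-.29)
```

```text
t 4.25 pos [0.6171 0.2682 0.1326] d [-0.0042 -0.0034  0.0825] w [ 0.003 -0.003  0.019] q [-0.3   0.62 -0.3   1.77  0.24  0.78 -0.99] F [-0.2 -0.1  0.7] grip 0.0465
```

Call:
move_arm(plan=[{"dx":-0.004,"dy":-0.0035,"dz":0.0,"wx":0.003,"wy":-0.003,"wz":0.019,"jaw":0.5},{"dx":0,"dy":0,"dz":0.025,"wx":0,"wy":0,"wz":0,"jaw":0.5},{"dx":0,"dy":0,"dz":0.025,"wx":0,"wy":0,"wz":0,"jaw":0.5},{"dx":0,"dy":0,"dz":0.02,"wx":0,"wy":0,"wz":0,"jaw":0.5},{"dx":0,"dy":0,"dz":0.008,"wx":0,"wy":0,"wz":0,"jaw":0.5}])

```text
time: 4.75
tool_pos: [0.6172, 0.2658, 0.0624]
tcp_rot: [[0.287, 0.958, 0.01], [0.958, -0.287, 0.004], [0.007, 0.008, -1.0]]
wrist_force: [0.3, -0.4, 0.8]
grip_width: 0.0469
```

Run:
```python
from h import *
delta((.613,.2653,.050),-.29)
cv2.imwrite("pics/w3.png",imaging.camera("wrist"))
cv2.imwrite("pics/s3.png",cv2.resize(imaging.camera("side")[200:360,160:360],(750,600)))
```

```text
t 4.75 pos [0.6172 0.2658 0.0624] d [-0.0018 -0.004   0.0123] w [ 0.008 -0.007 -0.001] q [-0.32  0.7  -0.26  1.83  0.28  0.64 -1.04] F [ 0.3 -0.4  0.8] grip 0.0469
```

View pics/w3.png

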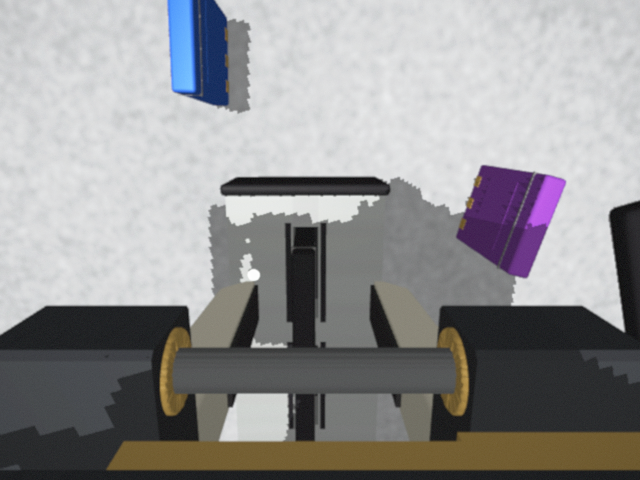

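View pics/s3.png

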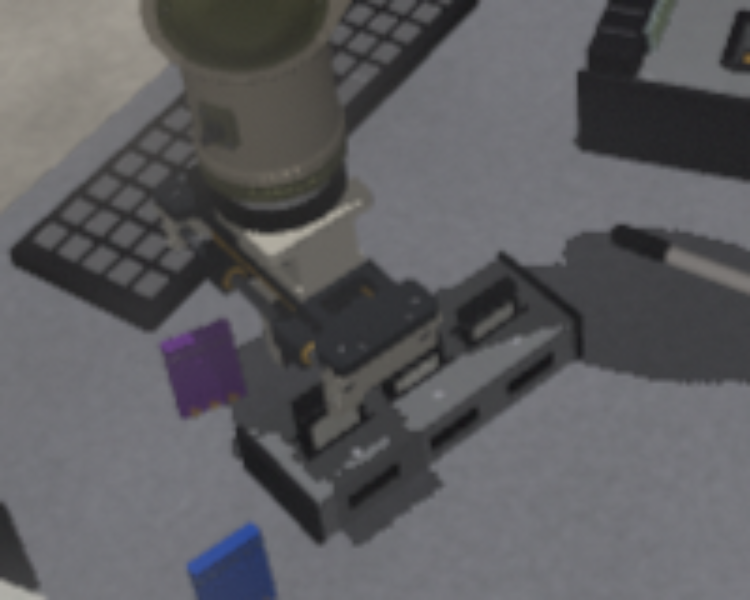

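Call:
move_arm(plan=[{"dx":-0.002,"dy":-0.004,"dz":0.005,"wx":0.008,"wy":-0.007,"wz":0,"jaw":0.5},{"dx":0,"dy":0,"dz":0.006,"wx":0,"wy":0,"wz":0,"jaw":0.5},{"dx":0,"dy":0,"dz":0.003,"wx":0,"wy":0,"wz":0,"jaw":0.5}])

```text
time: 5.15
tool_pos: [0.6147, 0.2661, 0.0522]
tcp_rot: [[0.287, 0.958, 0.004], [0.958, -0.287, 0.002], [0.003, 0.003, -1.0]]
wrist_force: [0.2, 0.6, 0.3]
grip_width: 0.0466
```

Run:
```python
from h import *
delta((.613,.2653,.050),-.29)
```

```text
t 5.15 pos [0.6147 0.2661 0.0522] d [-0.0013 -0.0015  0.0022] w [ 0.003 -0.003 -0.001] q [-0.33  0.71 -0.26  1.83  0.29  0.63 -1.05] F [0.2 0.6 0.3] grip 0.0466
```

Call:
move_arm(newtons=40, plan=[{"dx":-0.001,"dy":-0.0015,"dz":0.003,"wx":0.003,"wy":-0.003,"wz":0,"jaw":0.7},{"dx":0,"dy":0,"dz":0,"wx":0,"wy":0,"wz":0,"jaw":0.8},{"dx":0,"dy":0,"dz":0,"wx":0,"wy":0,"wz":0,"jaw":1},{"dx":0,"dy":0,"dz":0,"wx":0,"wy":0,"wz":0,"jaw":1},{"dx":0,"dy":0,"dz":0,"wx":0,"wy":0,"wz":0,"jaw":1}])

```text
time: 5.65
tool_pos: [0.6131, 0.2657, 0.0494]
tcp_rot: [[0.287, 0.958, 0.001], [0.958, -0.287, 0.0], [0.0, 0.001, -1.0]]
wrist_force: [-0.7, 0.5, 0.3]
grip_width: 0.0109
```

Run:
```python
from h import *
delta((.613,.2653,.050),-.29)
```

```text
t 5.65 pos [0.6131 0.2657 0.0494] d [-0.0004 -0.     -0.0006] w [ 0.001 -0.    -0.001] q [-0.33  0.71 -0.26  1.83  0.29  0.63 -1.05] F [-0.7  0.5  0.3] grip 0.0109
```

Call:
move_arm(plan=[{"dx":0,"dy":0,"dz":-0.01,"wx":0,"wy":0,"wz":0,"jaw":1},{"dx":0,"dy":0,"dz":-0.02,"wx":0,"wy":0,"wz":0,"jaw":1},{"dx":0,"dy":0,"dz":-0.025,"wx":0,"wy":0,"wz":0,"jaw":1},{"dx":0,"dy":0,"dz":-0.025,"wx":0,"wy":0,"wz":0,"jaw":1},{"dx":0,"dy":0,"dz":-0.03,"wx":0,"wy":0,"wz":0,"jaw":1},{"dx":0,"dy":0,"dz":-0.03,"wx":0,"wy":0,"wz":0,"jaw":1},{"dx":0,"dy":0,"dz":-0.01,"wx":0,"wy":0,"wz":0,"jaw":1}])

```text
time: 6.35
tool_pos: [0.6117, 0.2653, 0.2067]
tcp_rot: [[0.286, 0.958, -0.002], [0.958, -0.286, -0.001], [-0.002, -0.002, -1.0]]
wrist_force: [-0.1, 0.5, -1.1]
grip_width: 0.0095
```

Run:
```python
from h import *
delta((.5373,-.1632,.19),.2535)
cv2.imwrite("pics/w4.png",imaging.camera("wrist"))
cv2.imwrite("pics/s4.png",cv2.resize(imaging.camera("side")[130:350,160:440],(750,590)))
```

```text
t 6.35 pos [0.6117 0.2653 0.2067] d [-0.4318  0.0515  0.0173] w [-0.002  0.001 -0.544] q [-0.29  0.54 -0.32  1.71  0.2   0.93 -0.98] F [-0.1  0.5 -1.1] grip 0.0095
```

View pics/w4.png

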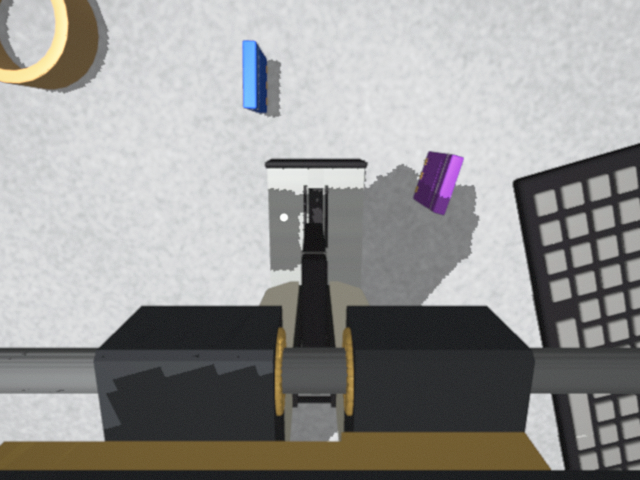

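View pics/s4.png

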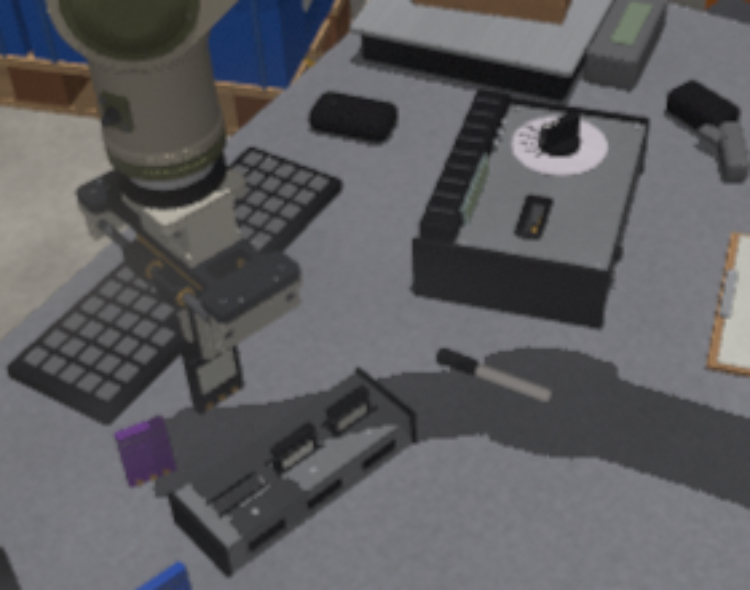

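Run:
```python
from h import *
m=imaging.camera_model("wrist");s=env.observe();T=s["tcp_rot"];p=s["tool_pos"]
for q in((.023,.005,-.0346),(.023,-.005,-.0346),(.023,.005,.0374),(.023,-.005,.0374)):print(proj(m,p+T@np.array(q)))
im=cv2.imread("pics/w4.png");cv2.imwrite("pics/c6.png",cv2.resize(im[170:350,260:370],(366,600),interpolation=cv2.INTER_CUBIC))
```

```text
[327.98986039 257.41432729]
[301.493008  257.4349326]
[323.5002559  220.19293596]
[305.04337399 220.20525026]
```

View pics/c6.png

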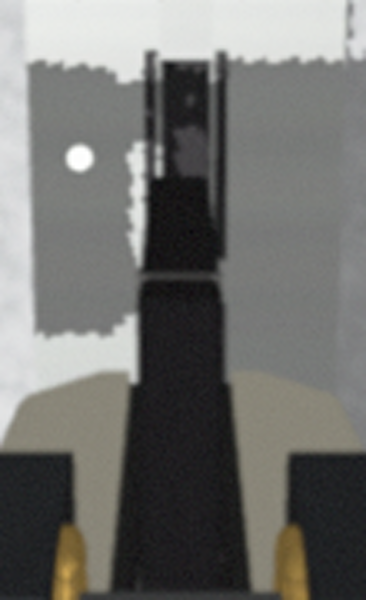

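Call:
move_arm(plan=[{"dx":-0.03,"dy":0.004,"dz":0,"wx":0,"wy":0,"wz":0,"jaw":1},{"dx":-0.045,"dy":0.005,"dz":0,"wx":0,"wy":0,"wz":0,"jaw":1},{"dx":-0.045,"dy":0.005,"dz":0,"wx":0,"wy":0,"wz":0,"jaw":1},{"dx":-0.045,"dy":0.005,"dz":0,"wx":0,"wy":0,"wz":0,"jaw":1},{"dx":-0.045,"dy":0.005,"dz":0,"wx":0,"wy":0,"wz":0,"jaw":1},{"dx":-0.045,"dy":0.005,"dz":0,"wx":0,"wy":0,"wz":0,"jaw":1},{"dx":-0.045,"dy":0.005,"dz":0,"wx":0,"wy":0,"wz":0,"jaw":1},{"dx":-0.045,"dy":0.005,"dz":0,"wx":0,"wy":0,"wz":0,"jaw":1},{"dx":-0.045,"dy":0.005,"dz":0,"wx":0,"wy":0,"wz":0,"jaw":1},{"dx":-0.03,"dy":0.004,"dz":0,"wx":0,"wy":0,"wz":0,"jaw":1}])

```text
time: 7.45
tool_pos: [0.5268, -0.1611, 0.1897]
tcp_rot: [[0.276, 0.961, -0.025], [0.961, -0.276, 0.001], [-0.006, -0.024, -1.0]]
wrist_force: [0.7, -0.3, -0.4]
grip_width: 0.0096
```

Call:
move_arm(plan=[{"dx":0,"dy":0,"dz":0,"wx":0,"wy":0,"wz":-0.14,"jaw":1},{"dx":0,"dy":0,"dz":0,"wx":0,"wy":0,"wz":-0.14,"jaw":1},{"dx":0,"dy":0,"dz":0,"wx":0,"wy":0,"wz":-0.14,"jaw":1},{"dx":0,"dy":0,"dz":0,"wx":0,"wy":0,"wz":-0.12,"jaw":1},{"dx":0,"dy":0,"dz":0,"wx":0,"wy":0,"wz":0,"jaw":1}])

```text
time: 7.95
tool_pos: [0.5195, -0.1683, 0.1812]
tcp_rot: [[-0.266, 0.963, -0.038], [0.964, 0.266, 0.003], [0.013, -0.036, -0.999]]
wrist_force: [0.7, 1.1, -0.2]
grip_width: 0.0095
```

Run:
```python
from h import *
delta((.5375,-.1622,.135),.2535)
```

```text
t 7.95 pos [ 0.5195 -0.1683  0.1812] d [0.0005 0.0207 0.0455] w [-0.036 -0.013  0.016] q [ 0.53  0.45 -0.45  1.98  0.27  0.81  0.19] F [ 0.7  1.1 -0.2] grip 0.0095
```

Call:
move_arm(plan=[{"dx":0,"dy":0.015,"dz":0,"wx":-0.036,"wy":-0.013,"wz":0.016,"jaw":1},{"dx":0,"dy":0.004,"dz":0.015,"wx":0,"wy":0,"wz":0,"jaw":1},{"dx":0,"dy":0,"dz":0.015,"wx":0,"wy":0,"wz":0,"jaw":1},{"dx":0,"dy":0,"dz":0.006,"wx":0,"wy":0,"wz":0,"jaw":1}])

```text
time: 8.35
tool_pos: [0.5358, -0.1632, 0.1391]
tcp_rot: [[-0.239, 0.971, -0.005], [0.971, 0.239, 0.001], [0.002, -0.005, -1.0]]
wrist_force: [0.2, -0.6, -1.4]
grip_width: 0.0094
```

Run:
```python
from h import *
delta((.5375,-.1622,.135),.2535)
```

```text
t 8.35 pos [ 0.5358 -0.1632  0.1391] d [0.0005 0.0019 0.0041] w [-0.005 -0.002 -0.012] q [ 0.49  0.51 -0.41  2.01  0.31  0.69  0.12] F [ 0.2 -0.6 -1.4] grip 0.0094
```

Call:
move_arm(plan=[{"dx":0.0005,"dy":0.002,"dz":0.003,"wx":-0.005,"wy":-0.002,"wz":-0.012,"jaw":1},{"dx":0,"dy":0,"dz":0,"wx":0,"wy":0,"wz":0,"jaw":1}])

```text
time: 8.55
tool_pos: [0.5364, -0.1616, 0.1335]
tcp_rot: [[-0.251, 0.968, -0.004], [0.968, 0.251, 0.001], [0.002, -0.004, -1.0]]
wrist_force: [-0.0, 0.2, -0.1]
grip_width: 0.0092
```

Run:
```python
from h import *
delta((.5375,-.1622,.12),.2535)
m=imaging.camera_model("wrist");s=env.observe();T=s["tcp_rot"];p=s["tool_pos"]
im=imaging.camera("wrist");cv2.imwrite("pics/w5.png",im)
for q in((.023,.005,.0374),(.023,-.005,.0374)):print("pack bot",proj(m,p+T@np.array(q)))
y=1.8235;X=np.array([np.sin(y),-np.cos(y)]);Y=np.array([np.cos(y),np.sin(y)])
for a,b in((11.5,30),(-11.5,30)):print("collar",proj(m,np.r_[np.array((.5373,-.1632))+X*a/1000+Y*b/1000,.083]))
cv2.imwrite("pics/c7.png",cv2.resize(im[130:310,230:400],(566,600),interpolation=cv2.INTER_CUBIC))
cv2.imwrite("pics/s5.png",cv2.resize(imaging.camera("side")[130:250,290:430],(700,600),interpolation=cv2.INTER_CUBIC))
```

```text
t 8.55 pos [ 0.5364 -0.1616  0.1335] d [-0.0009  0.001   0.0135] w [-0.004 -0.002  0.   ] q [ 0.48  0.51 -0.41  2.02  0.32  0.68  0.12] F [-0.   0.2 -0.1] grip 0.0092
pack bot [323.16141344 220.27095973]
pack bot [304.71263533 220.28428349]
collar [335.29042884 206.92228515]
collar [294.87466078 206.89394745]
```

View pics/c7.png

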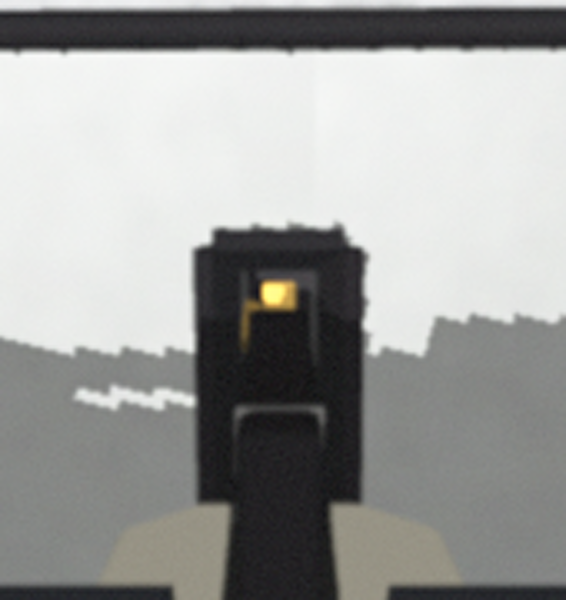

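View pics/s5.png

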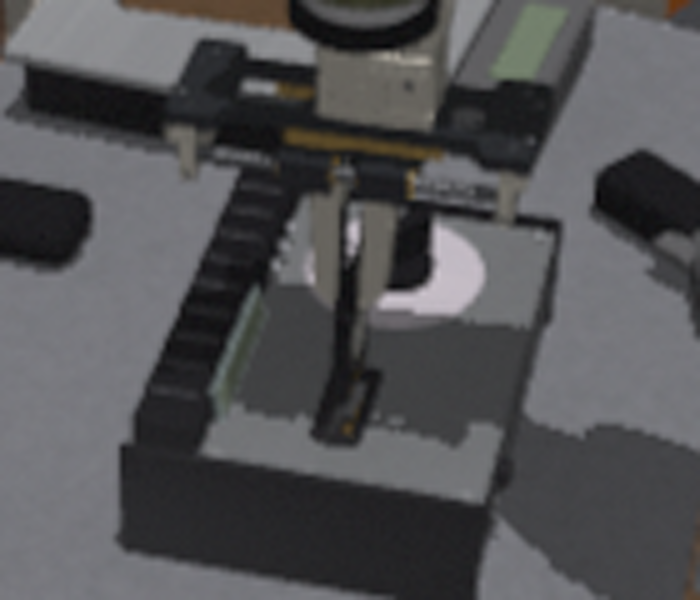

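Call:
move_arm(plan=[{"dx":-0.0005,"dy":0.001,"dz":0.01,"wx":-0.004,"wy":-0.002,"wz":0,"jaw":1},{"dx":0,"dy":0,"dz":0.008,"wx":0,"wy":0,"wz":0,"jaw":1},{"dx":0,"dy":0,"dz":0.004,"wx":0,"wy":0,"wz":0,"jaw":1}])

```text
time: 8.95
tool_pos: [0.5387, -0.1627, 0.1121]
tcp_rot: [[-0.249, 0.968, 0.004], [0.968, 0.249, -0.001], [-0.002, 0.004, -1.0]]
wrist_force: [-4.4, -0.5, 12.1]
grip_width: 0.0096
```

Run:
```python
from h import *
delta((.5375,-.1622,.1),.2535)
```

```text
t 8.95 pos [ 0.5387 -0.1627  0.1121] d [ 0.0008 -0.0011  0.0121] w [ 0.004  0.002 -0.002] q [ 0.47  0.54 -0.39  2.04  0.35  0.62  0.09] F [-4.4 -0.5 12.1] grip 0.0096
```

Call:
move_arm(plan=[{"dx":0.0005,"dy":-0.0015,"dz":-0.001,"wx":0.004,"wy":0.002,"wz":0,"jaw":1},{"dx":0,"dy":0,"dz":0.002,"wx":0,"wy":0,"wz":0,"jaw":1}])

```text
time: 9.15
tool_pos: [0.5367, -0.1626, 0.1106]
tcp_rot: [[-0.249, 0.968, -0.001], [0.968, 0.249, 0.0], [0.0, -0.001, -1.0]]
wrist_force: [0.1, 0.1, -0.9]
grip_width: 0.0099
```

Run:
```python
from h import *
delta((.5375,-.1622,.1),.2535)
```

```text
t 9.15 pos [ 0.5367 -0.1626  0.1106] d [0.0002 0.0009 0.0106] w [-0.001 -0.    -0.002] q [ 0.47  0.54 -0.39  2.04  0.35  0.62  0.09] F [ 0.1  0.1 -0.9] grip 0.0099
```

Call:
move_arm(plan=[{"dx":0,"dy":0,"dz":0.003,"wx":0,"wy":0,"wz":0,"jaw":1},{"dx":0,"dy":0,"dz":0.003,"wx":0,"wy":0,"wz":0,"jaw":1},{"dx":0,"dy":0,"dz":0.0,"wx":0,"wy":0,"wz":0,"jaw":1}])

```text
time: 9.45
tool_pos: [0.5378, -0.1624, 0.1044]
tcp_rot: [[-0.249, 0.968, 0.001], [0.968, 0.249, 0.0], [0.0, 0.001, -1.0]]
wrist_force: [-0.2, -0.3, -1.6]
grip_width: 0.0096
```

Run:
```python
from h import *
delta((.5367,-.1622,.0864),.2535)
```

```text
t 9.45 pos [ 0.5378 -0.1624  0.1044] d [ 0.0005 -0.0011  0.018 ] w [ 0.001 -0.    -0.002] q [ 0.46  0.55 -0.39  2.04  0.35  0.61  0.09] F [-0.2 -0.3 -1.6] grip 0.0096
```

Call:
move_arm(plan=[{"dx":0,"dy":0,"dz":0.004,"wx":0,"wy":0,"wz":0,"jaw":1},{"dx":0,"dy":0,"dz":0.004,"wx":0,"wy":0,"wz":0,"jaw":1},{"dx":0,"dy":0,"dz":0.002,"wx":0,"wy":0,"wz":0,"jaw":1}])

```text
time: 9.75
tool_pos: [0.5381, -0.1629, 0.0947]
tcp_rot: [[-0.249, 0.968, 0.002], [0.968, 0.249, -0.001], [-0.001, 0.002, -1.0]]
wrist_force: [-1.0, 0.2, 4.4]
grip_width: 0.0098
```

Run:
```python
from h import *
delta((.5367,-.1622,.0864),.2535)
```

```text
t 9.75 pos [ 0.5381 -0.1629  0.0947] d [ 0.001  -0.0012  0.0083] w [ 0.002  0.001 -0.002] q [ 0.45  0.57 -0.38  2.05  0.36  0.59  0.08] F [-1.   0.2  4.4] grip 0.0098
```

Call:
move_arm(plan=[{"dx":0,"dy":0,"dz":0.004,"wx":0,"wy":0,"wz":0,"jaw":1},{"dx":0,"dy":0,"dz":0.004,"wx":0,"wy":0,"wz":0,"jaw":1},{"dx":0,"dy":0,"dz":0.001,"wx":0,"wy":0,"wz":0,"jaw":1}])

```text
time: 10.05
tool_pos: [0.5382, -0.1629, 0.0861]
tcp_rot: [[-0.249, 0.968, 0.002], [0.968, 0.249, -0.002], [-0.002, 0.002, -1.0]]
wrist_force: [-7.0, 1.2, 33.2]
grip_width: 0.0094
```

Run:
```python
from h import *
delta((.5367,-.1622,.0864),.2535)
m=imaging.camera_model("wrist");im=imaging.camera("wrist");cv2.imwrite("pics/c8.png",cv2.resize(im[130:310,230:400],(566,600),interpolation=cv2.INTER_CUBIC))
cv2.imwrite("pics/s6.png",cv2.resize(imaging.camera("side")[130:250,290:430],(700,600),interpolation=cv2.INTER_CUBIC))
```

```text
t 10.05 pos [ 0.5382 -0.1629  0.0861] d [ 0.0011 -0.0013 -0.0003] w [ 0.002  0.002 -0.002] q [ 0.45  0.58 -0.37  2.06  0.38  0.57  0.07] F [-7.   1.2 33.2] grip 0.0094
```

View pics/s6.png

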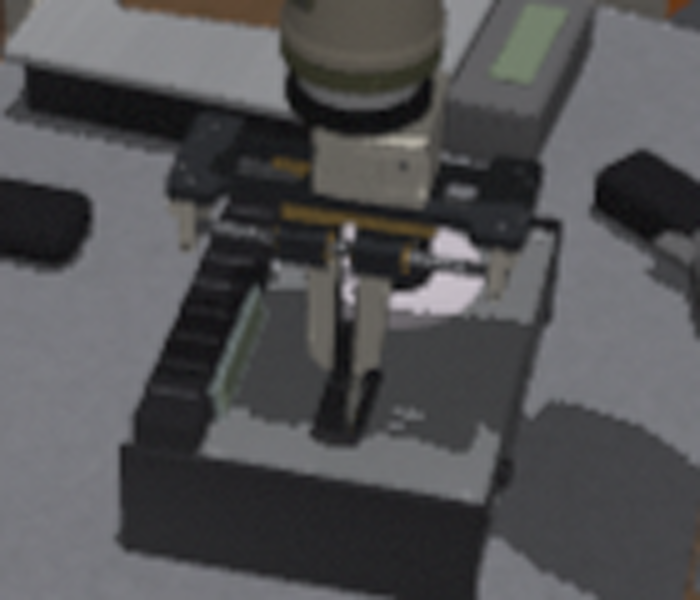

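The push reached 33 N at the expected home height, so I'll release, rise and check.

Call:
move_arm(plan=[{"dx":0,"dy":0,"dz":0.0,"wx":0,"wy":0,"wz":0,"jaw":0.7},{"dx":0,"dy":0,"dz":0,"wx":0,"wy":0,"wz":0,"jaw":0.6},{"dx":0,"dy":0,"dz":-0.015,"wx":0,"wy":0,"wz":0,"jaw":0.6},{"dx":0,"dy":0,"dz":-0.025,"wx":0,"wy":0,"wz":0,"jaw":0.6},{"dx":0,"dy":0,"dz":-0.03,"wx":0,"wy":0,"wz":0,"jaw":0.6},{"dx":0,"dy":0,"dz":-0.03,"wx":0,"wy":0,"wz":0,"jaw":0.6}])

```text
time: 10.75
tool_pos: [0.5345, -0.1616, 0.1825]
tcp_rot: [[-0.25, 0.968, -0.009], [0.968, 0.25, 0.002], [0.005, -0.008, -1.0]]
wrist_force: [0.5, 0.2, 1.0]
grip_width: 0.0372
```

Run:
```python
from h import *
delta((.5698,-.2903,.19),-.415)
m=imaging.camera_model("wrist");im=imaging.camera("wrist");cv2.imwrite("pics/w9.png",im)
ms=imaging.camera_model("side");si=imaging.camera("side");cv2.imwrite("pics/s9f.png",si)
cv2.imwrite("pics/s9.png",cv2.resize(si[130:250,290:430],(700,600),interpolation=cv2.INTER_CUBIC))
import pickle;pickle.dump(m,open("w9.pkl","wb"))
```

```text
t 10.75 pos [ 0.5345 -0.1616  0.1825] d [-0.1334  0.0019 -0.0081] w [-0.009 -0.002  0.668] q [ 0.51  0.45 -0.45  1.97  0.27  0.78  0.16] F [0.5 0.2 1. ] grip 0.0372
```

View pics/w9.png

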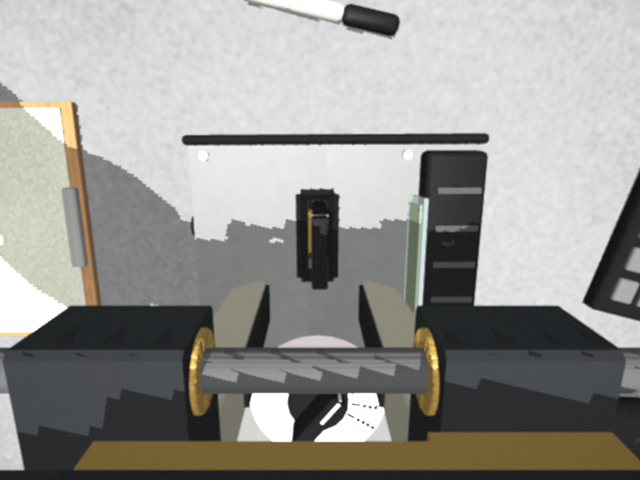

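View pics/s9.png

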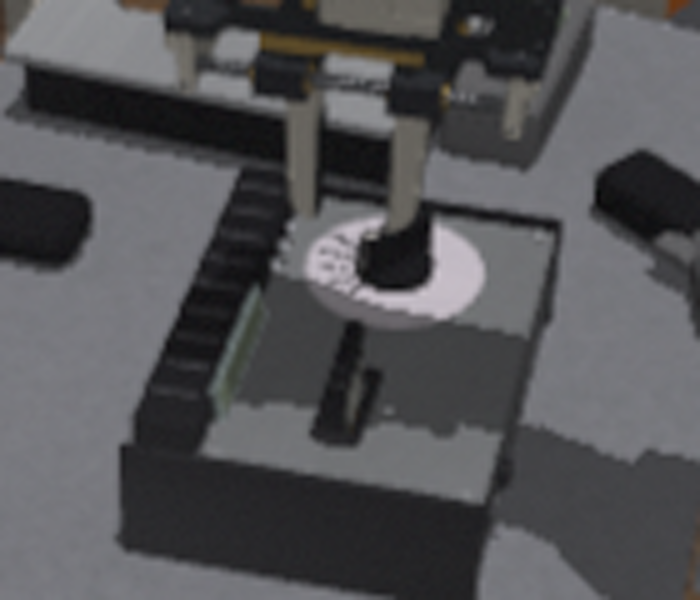

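Run:
```python
from h import *
import pickle
m=pickle.load(open("w9.pkl","rb"));ms=imaging.camera_model("side")
w=cv2.imread("pics/w9.png");s=cv2.imread("pics/s9f.png")
cv2.imwrite("pics/c10.png",cv2.resize(np.hstack([w[175:300,270:370]]),(480,600),interpolation=cv2.INTER_CUBIC))
cv2.imwrite("pics/c11.png",cv2.resize(s[185:225,340:380],(600,600),interpolation=cv2.INTER_CUBIC))
y=1.8235;X=np.array([np.sin(y),-np.cos(y)]);Y=np.array([np.cos(y),np.sin(y)])
for z in(.121,.129):
  for a in(-5,5):
    for b in(-23,23):
      P=np.r_[np.array((.5373,-.1632))+X*(a+1.5)/1000+Y*b/1000,z]
      print(z,a,b,"w",((proj(m,P)-[270,175]+.5)*4.8-.5).round(),"s",((proj(ms,P)-[340,185]+.5)*15-.5).round())
```

```text
0.121 -5 -23 w [207. 549.] s [334. 139.]
0.121 -5 23 w [207. 201.] s [279. 292.]
0.121 5 -23 w [284. 549.] s [281. 130.]
0.121 5 23 w [287. 201.] s [225. 283.]
0.129 -5 -23 w [206. 571.] s [335. 105.]
0.129 -5 23 w [206. 213.] s [281. 257.]
0.129 5 -23 w [286. 571.] s [283.  96.]
0.129 5 23 w [289. 213.] s [227. 249.]
```

View pics/c10.png

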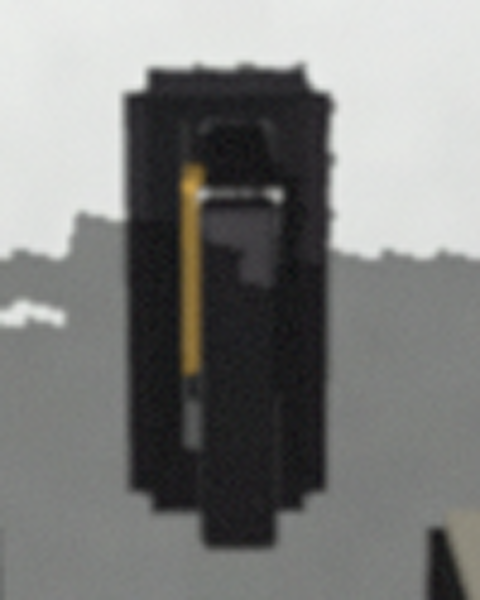

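View pics/c11.png

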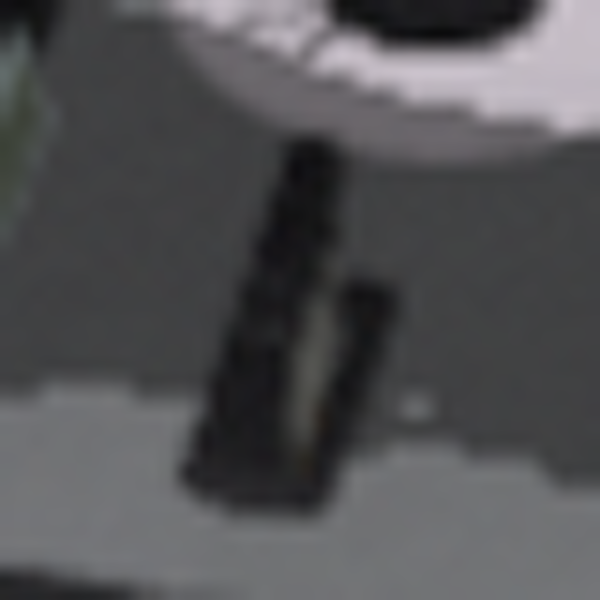

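The pack is home: its top face in the wrist crop, (203–277, 205–547), matches the projection for z=0.121. The side view agrees. Now the dial.

Call:
move_arm(plan=[{"dx":-0.03,"dy":0.001,"dz":-0.01,"wx":-0.009,"wy":-0.002,"wz":0,"jaw":0.6},{"dx":-0.035,"dy":0,"dz":-0.005,"wx":0,"wy":0,"wz":0,"jaw":0.6},{"dx":-0.035,"dy":0,"dz":0,"wx":0,"wy":0,"wz":0,"jaw":0.6},{"dx":-0.03,"dy":0,"dz":0,"wx":0,"wy":0,"wz":0,"jaw":0.6},{"dx":0,"dy":0,"dz":0,"wx":0,"wy":0,"wz":0.14,"jaw":0.6},{"dx":0,"dy":0,"dz":0,"wx":0,"wy":0,"wz":0.14,"jaw":0.6},{"dx":0,"dy":0,"dz":0,"wx":0,"wy":0,"wz":0.14,"jaw":0.6},{"dx":0,"dy":0,"dz":0,"wx":0,"wy":0,"wz":0.14,"jaw":0.6},{"dx":0,"dy":0,"dz":0,"wx":0,"wy":0,"wz":0.1,"jaw":0.6},{"dx":0,"dy":0,"dz":0,"wx":0,"wy":0,"wz":0,"jaw":0.6}])

```text
time: 11.85
tool_pos: [0.5678, -0.2933, 0.1887]
tcp_rot: [[0.421, 0.907, -0.003], [0.907, -0.421, 0.004], [0.003, -0.005, -1.0]]
wrist_force: [-0.9, -0.4, -0.4]
grip_width: 0.0373
```

Run:
```python
from h import *
delta((.5698,-.2903,.15),-.417)
m=imaging.camera_model("wrist");im=imaging.camera("wrist");cv2.imwrite("pics/w10.png",im)
import pickle;pickle.dump(m,open("w10.pkl","wb"))
```

```text
t 11.85 pos [ 0.5678 -0.2933  0.1887] d [0.0034 0.0008 0.0387] w [-0.004 -0.003 -0.017] q [ 0.55  0.51 -0.24  1.8   0.15  0.85 -0.2 ] F [-0.9 -0.4 -0.4] grip 0.0373
```

View pics/w10.png

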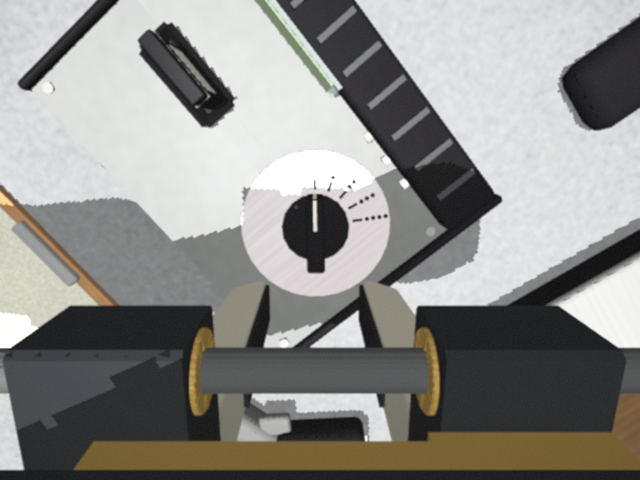

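Run:
```python
from h import *
import pickle
m=pickle.load(open("w10.pkl","rb"))
a=onz(m,315,194.5,.1105);b=onz(m,316,271,.1105);print(a,b,np.linalg.norm(a-b),(a+b)/2,np.arctan2(*(a-b)[1::-1]))
im=cv2.imread("pics/w10.png");k=((im[:,:,2].astype(int)-im[:,:,1])>4).astype(np.uint8)*255
roi=np.zeros_like(k);roi[148:300,238:395]=k[148:300,238:395];roi=cv2.morphologyEx(roi,cv2.MORPH_OPEN,np.ones((3,3)))
c=max(cv2.findContours(roi,0,2)[0],key=cv2.contourArea);h=cv2.convexHull(c);print(cv2.boundingRect(h))
P=np.array([onz(m,u,v,.0755) for u,v in h[:,0]])[:,:2];print(cv2.fitEllipse((P*1000).astype(np.float32)))
delta((.5698,-.2903,.130),-.417)
```

```text
[ 0.58129821 -0.26474453  0.1105    ] [ 0.56062318 -0.31089562  0.1105    ] 0.05057054185906547 [ 0.57096069 -0.28782008  0.1105    ] 1.149618676942175
(242, 183, 148, 113)
((569.532470703125, -290.1724853515625), (106.79547119140625, 107.66182708740234), 40.28702926635742)
t 11.9 pos [ 0.5677 -0.2932  0.1886] d [0.0034 0.001  0.0586] w [-0.005 -0.003 -0.014] q [ 0.55  0.51 -0.24  1.8   0.15  0.85 -0.19] F [-0.3 -0.2  0.1] grip 0.0372
```

Call:
move_arm(plan=[{"dx":0.003,"dy":0,"dz":0.02,"wx":-0.005,"wy":-0.003,"wz":-0.014,"jaw":0.6},{"dx":0,"dy":0,"dz":0.025,"wx":0,"wy":0,"wz":0,"jaw":0.6},{"dx":0,"dy":0,"dz":0.015,"wx":0,"wy":0,"wz":0,"jaw":0.6},{"dx":0,"dy":0,"dz":0.0,"wx":0,"wy":0,"wz":0,"jaw":0.6}])

```text
time: 12.3
tool_pos: [0.5689, -0.2901, 0.1251]
tcp_rot: [[0.392, 0.92, -0.0], [0.92, -0.392, -0.0], [-0.0, -0.0, -1.0]]
wrist_force: [-0.3, -0.2, 0.2]
grip_width: 0.037
```

Run:
```python
from h import *
delta((.5697,-.290,.089),-.417)
```

```text
t 12.3 pos [ 0.5689 -0.2901  0.1251] d [0.0004 0.0007 0.0361] w [-0.     0.     0.014] q [ 0.54  0.58 -0.23  1.86  0.19  0.72 -0.21] F [-0.3 -0.2  0.2] grip 0.037
```

Call:
move_arm(plan=[{"dx":0,"dy":0.0005,"dz":0.015,"wx":0,"wy":0,"wz":0.014,"jaw":0.6},{"dx":0,"dy":0,"dz":0.012,"wx":0,"wy":0,"wz":0,"jaw":0.6},{"dx":0,"dy":0,"dz":0.006,"wx":0,"wy":0,"wz":0,"jaw":0.6},{"dx":0,"dy":0,"dz":0.001,"wx":0,"wy":0,"wz":0,"jaw":0.6}])

```text
time: 12.7
tool_pos: [0.5698, -0.2907, 0.089]
tcp_rot: [[0.403, 0.915, 0.001], [0.915, -0.403, -0.0], [-0.0, 0.001, -1.0]]
wrist_force: [0.1, -0.1, -0.4]
grip_width: 0.0372
```

Run:
```python
from h import *
delta((.5697,-.290,.089),-.417)
```

```text
t 12.7 pos [ 0.5698 -0.2907  0.089 ] d [ 0.0006 -0.0003  0.    ] w [0.001 0.    0.003] q [ 0.52  0.63 -0.22  1.88  0.21  0.65 -0.23] F [ 0.1 -0.1 -0.4] grip 0.0372
```

Call:
move_arm(newtons=35, plan=[{"dx":0,"dy":0,"dz":0,"wx":0,"wy":0,"wz":0,"jaw":0.75},{"dx":0,"dy":0,"dz":0,"wx":0,"wy":0,"wz":0,"jaw":1},{"dx":0,"dy":0,"dz":0,"wx":0,"wy":0,"wz":0,"jaw":1},{"dx":0,"dy":0,"dz":0,"wx":0,"wy":0,"wz":0,"jaw":1}])

```text
time: 13.1
tool_pos: [0.5705, -0.291, 0.0901]
tcp_rot: [[0.402, 0.916, 0.002], [0.916, -0.402, -0.001], [-0.0, 0.003, -1.0]]
wrist_force: [-0.4, 0.2, 0.4]
grip_width: 0.0099
```

Run:
```python
from h import *
delta((.5697,-.290,.089),-.417)
print(env.observe()["torque"])
```

```text
t 13.1 pos [ 0.5705 -0.291   0.0901] d [ 0.0006 -0.0011  0.0011] w [0.003 0.    0.003] q [ 0.53  0.63 -0.22  1.88  0.21  0.65 -0.23] F [-0.4  0.2  0.4] grip 0.0099
[-0.01473169 -0.04876634  0.0159784 ]
```

Run:
```python
from h import *
im=imaging.camera("wrist");cv2.imwrite("pics/w11.png",im[100:])
print(env.observe()["grip_width"])
```

```text
0.0058254619032558855
```

View pics/w11.png

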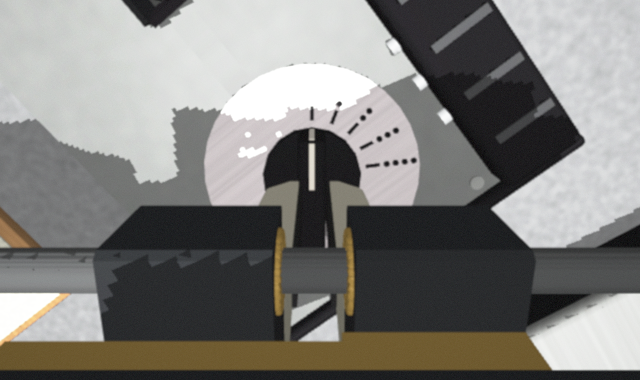

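Call:
move_arm(plan=[{"dx":0,"dy":0,"dz":0,"wx":0,"wy":0,"wz":0,"jaw":1},{"dx":0,"dy":0,"dz":0,"wx":0,"wy":0,"wz":0,"jaw":1}])

```text
time: 13.35
tool_pos: [0.5707, -0.2911, 0.0906]
tcp_rot: [[0.402, 0.916, 0.003], [0.916, -0.402, -0.002], [-0.0, 0.003, -1.0]]
wrist_force: [-0.7, 0.5, 0.2]
grip_width: 0.0006
```

Run:
```python
from h import *
delta((.5697,-.290,.089),-.417)
im=imaging.camera("wrist");cv2.imwrite("pics/w12.png",im[100:])
print(env.observe()["grip_width"])
cv2.imwrite("pics/s12.png",cv2.resize(imaging.camera("side")[130:250,290:430],(700,600),interpolation=cv2.INTER_CUBIC))
```

```text
t 13.35 pos [ 0.5707 -0.2911  0.0906] d [ 0.0006 -0.0014  0.0016] w [0.003 0.    0.003] q [ 0.53  0.63 -0.22  1.88  0.21  0.65 -0.23] F [-0.7  0.5  0.2] grip 0.0006
0.0004624462402324143
```

View pics/w12.png

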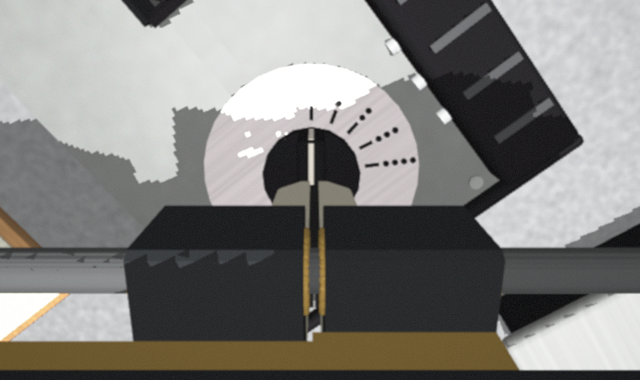

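View pics/s12.png

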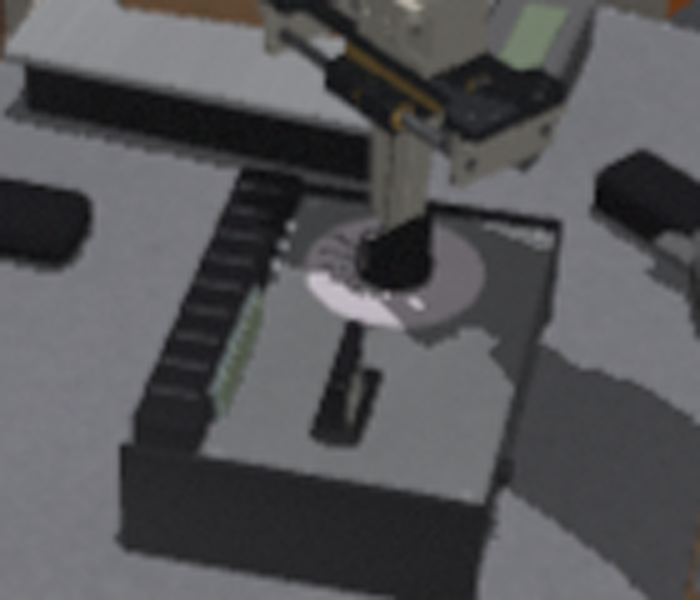

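Run:
```python
from h import *
ms=imaging.camera_model("side");m=imaging.camera_model("wrist");s=env.observe();p=s["tool_pos"]
f=lambda P:((proj(ms,P)-[290,130]+.5)*5-.5).round()
print("tcp side",f(p),"wrist",proj(m,p)-[0,100])
y=1.1535;A=np.array([np.cos(y),np.sin(y)])
for b in(-25,0,25):
  for z in(.0845,.1105):
    P=np.r_[np.array((.5697,-.29))+A*b/1000,z];print(b,z,"side",f(P),"wrist",proj(m,P)-[0,100])
im=imaging.camera("side");cv2.imwrite("pics/s13.png",cv2.resize(im[140:195,345:400],(600,600),interpolation=cv2.INTER_CUBIC))
```

```text
tcp side [392. 250.] wrist [314.33464528 183.72371099]
-25 0.0845 side [424. 244.] wrist [311.49336329 226.00755784]
-25 0.1105 side [426. 209.] wrist [311.45166838 251.91574283]
0 0.0845 side [392. 259.] wrist [311.57347894 178.3494918 ]
0 0.1105 side [394. 224.] wrist [311.541586  198.4645077]
25 0.0845 side [360. 275.] wrist [311.65853481 127.7526518 ]
25 0.1105 side [361. 239.] wrist [311.63785247 141.23921669]
```

View pics/s13.png

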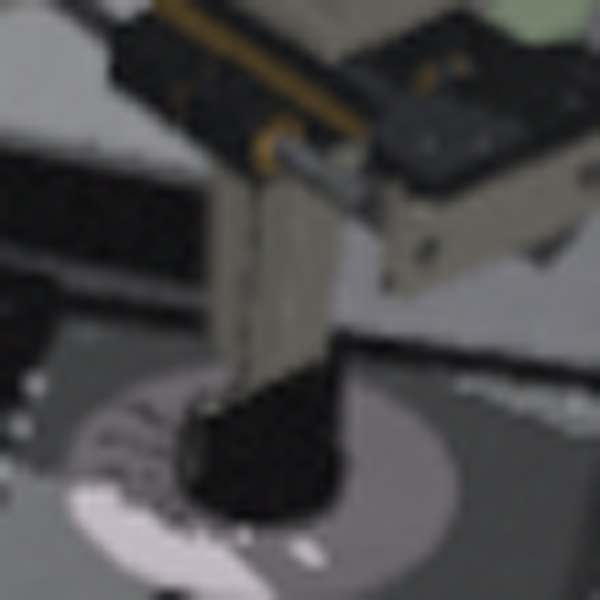

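Run:
```python
from h import *
ms=imaging.camera_model("side")
f=lambda P:((proj(ms,P)-[290,130]+.5)*5-.5).round()
print("s6 tcp",f((.5382,-.1629,.0861)), "grasp pt",f((.5382,-.1629,.1051)))
X=np.array([.968,.249,0])
print("tips outer", f(np.array((.5382,-.1629,.0861))+X*.005),f(np.array((.5382,-.1629,.0861))-X*.005))
print("s9 tcp open",[f(np.array((.5345,-.1616,.1825))+k*.0186*X) for k in(1,-1)])
im=imaging.camera("top");cv2.imwrite("pics/t13.png",cv2.resize(im[190:295,350:480],(743,600),interpolation=cv2.INTER_CUBIC))
im=imaging.camera("side")[140:195,345:400].astype(int)
im=np.clip(im*4,0,255).astype(np.uint8);cv2.imwrite("pics/s14.png",cv2.resize(im,(600,600),interpolation=cv2.INTER_CUBIC))
```

```text
s6 tcp [342. 393.] grasp pt [343. 367.]
tips outer [333. 392.] [350. 395.]
s9 tcp open [array([319., 253.]), array([387., 264.])]
```

View pics/s14.png

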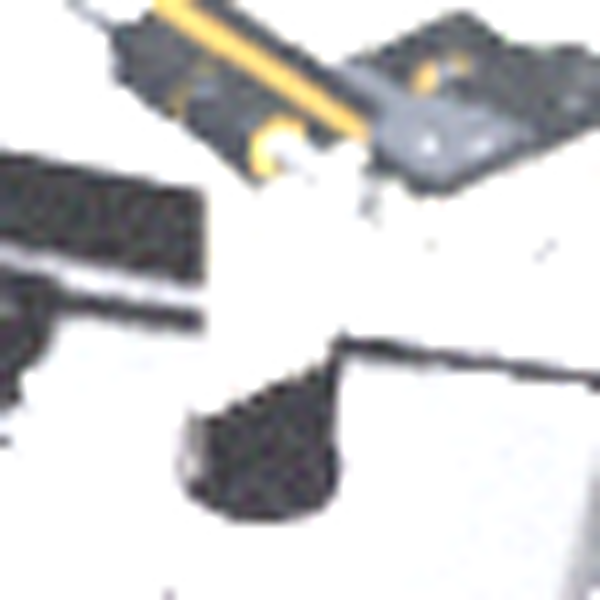

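View pics/t13.png

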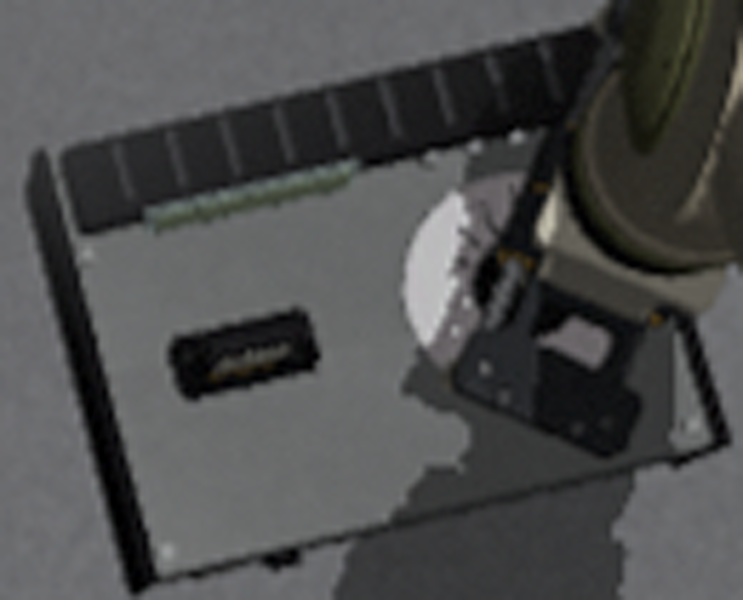

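The fingers shut with nothing between them. In the side crop they end at the wing's top edge, around (245,395), instead of at the projected TCP (255,436). In the wrist view they also end at the wing top. So the real tips sit roughly 20 mm above the nominal TCP. I'll reopen, then go lower in small force-checked steps.

Call:
move_arm(newtons=35, plan=[{"dx":0,"dy":0,"dz":-0.004,"wx":0,"wy":0,"wz":0,"jaw":1},{"dx":0,"dy":0,"dz":0,"wx":0,"wy":0,"wz":0,"jaw":0.6},{"dx":0,"dy":0,"dz":0,"wx":0,"wy":0,"wz":0,"jaw":0.6},{"dx":0,"dy":0,"dz":0,"wx":0,"wy":0,"wz":0,"jaw":0.6},{"dx":0,"dy":0,"dz":0,"wx":0,"wy":0,"wz":0,"jaw":0.6}])

```text
time: 14.1
tool_pos: [0.5706, -0.291, 0.0948]
tcp_rot: [[0.402, 0.916, 0.003], [0.916, -0.402, -0.001], [-0.0, 0.003, -1.0]]
wrist_force: [-0.3, -0.5, 0.0]
grip_width: 0.028
```

Run:
```python
from h import *
im=imaging.camera("wrist");cv2.imwrite("pics/w15.png",im)
ms=imaging.camera_model("side");si=imaging.camera("side")
cv2.imwrite("pics/s15.png",cv2.resize(si[130:200,335:415],(686,600),interpolation=cv2.INTER_CUBIC))
delta((.5697,-.290,.078),-.417)
s=env.observe();T=s["tcp_rot"];p=s["tool_pos"];w=s["grip_width"]/2
for dz in(0,-.01,-.02,-.03):
  print(dz,[((proj(ms,p+T@np.array((0,k*w,dz)))-[335,130]+.5)*8.575).round() for k in(1,-1)])
```

```text
t 14.2 pos [ 0.5706 -0.291   0.0948] d [ 0.0006 -0.0013  0.0168] w [0.003 0.    0.003] q [ 0.53  0.62 -0.22  1.88  0.21  0.66 -0.23] F [-0.4  0.3 -0.6] grip 0.0348
0 [array([256., 395.]), array([320., 443.])]
-0.01 [array([257., 372.]), array([322., 420.])]
-0.02 [array([258., 349.]), array([323., 397.])]
-0.03 [array([260., 325.]), array([325., 373.])]
```

View pics/s15.png

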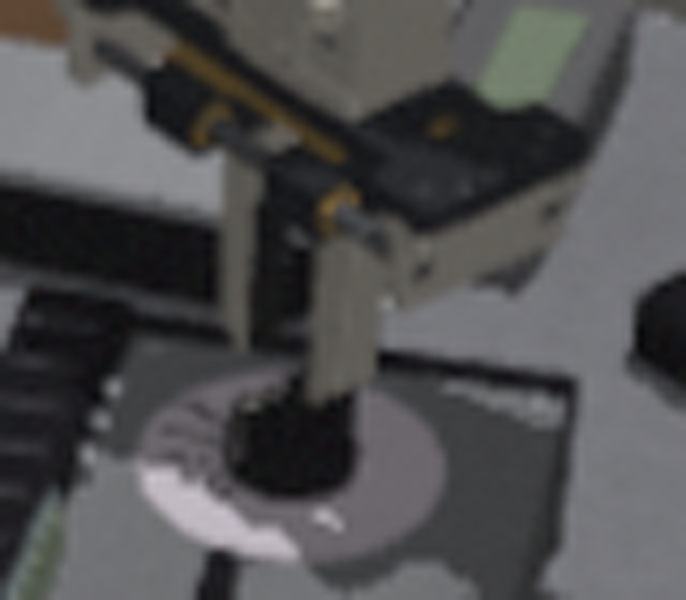

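View pics/w15.png

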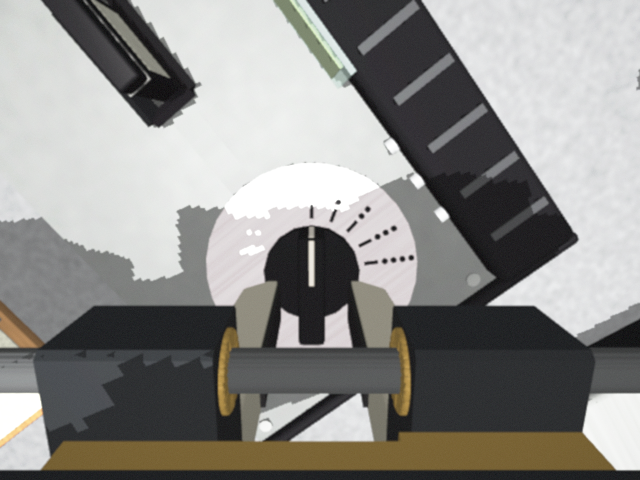

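Side view: the near fingertip is at (330,397) and the far one at (240,345). Both match a tip 20 mm above the reported TCP, so I'll descend to a TCP height of about 0.070.

Call:
move_arm(plan=[{"dx":0.0005,"dy":-0.0013,"dz":0.006,"wx":0.003,"wy":0,"wz":0.003,"jaw":0.6},{"dx":0,"dy":0,"dz":0.006,"wx":0,"wy":0,"wz":0,"jaw":0.6},{"dx":0,"dy":0,"dz":0.004,"wx":0,"wy":0,"wz":0,"jaw":0.6},{"dx":0,"dy":0,"dz":0.0,"wx":0,"wy":0,"wz":0,"jaw":0.6}])

```text
time: 14.6
tool_pos: [0.5693, -0.2899, 0.0769]
tcp_rot: [[0.405, 0.914, -0.001], [0.914, -0.405, 0.0], [-0.0, -0.001, -1.0]]
wrist_force: [-0.0, -0.0, 0.6]
grip_width: 0.0371
```

Run:
```python
from h import *
delta((.5697,-.290,.071),-.417)
```

```text
t 14.6 pos [ 0.5693 -0.2899  0.0769] d [0.0001 0.0005 0.0059] w [-0.001  0.    -0.   ] q [ 0.52  0.65 -0.21  1.89  0.21  0.63 -0.24] F [-0.  -0.   0.6] grip 0.0371
```

Call:
move_arm(plan=[{"dx":0,"dy":0,"dz":0.003,"wx":0,"wy":0,"wz":0,"jaw":0.6},{"dx":0,"dy":0,"dz":0.002,"wx":0,"wy":0,"wz":0,"jaw":0.6},{"dx":0,"dy":0,"dz":0,"wx":0,"wy":0,"wz":0,"jaw":0.6}])

```text
time: 14.9
tool_pos: [0.5692, -0.2898, 0.0712]
tcp_rot: [[0.405, 0.914, -0.001], [0.914, -0.405, 0.0], [-0.0, -0.001, -1.0]]
wrist_force: [0.0, -0.6, -0.7]
grip_width: 0.037
```

Run:
```python
from h import *
delta((.5697,-.290,.071),-.417)
si=imaging.camera("side")
cv2.imwrite("pics/s16.png",cv2.resize(si[130:200,335:415],(686,600),interpolation=cv2.INTER_CUBIC))
```

```text
t 14.9 pos [ 0.5692 -0.2898  0.0712] d [-0.      0.0005  0.0002] w [-0.001  0.    -0.   ] q [ 0.52  0.65 -0.21  1.89  0.22  0.62 -0.24] F [ 0.  -0.6 -0.7] grip 0.037
```

View pics/s16.png

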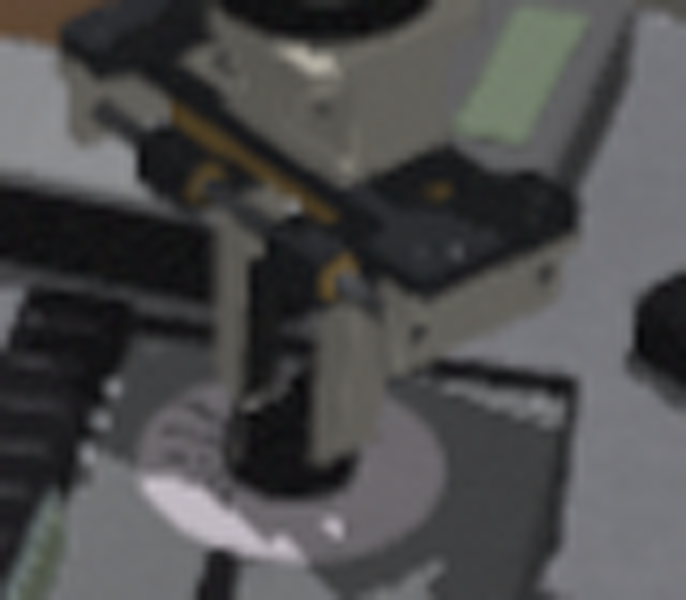

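Now the fingers straddle the wing, with the near finger at (345,440) in front of it. Closing.

Call:
move_arm(newtons=35, plan=[{"dx":0,"dy":0.0003,"dz":0,"wx":0,"wy":0,"wz":0,"jaw":0.75},{"dx":0,"dy":0,"dz":0,"wx":0,"wy":0,"wz":0,"jaw":1},{"dx":0,"dy":0,"dz":0,"wx":0,"wy":0,"wz":0,"jaw":1},{"dx":0,"dy":0,"dz":0,"wx":0,"wy":0,"wz":0,"jaw":1},{"dx":0,"dy":0,"dz":0,"wx":0,"wy":0,"wz":0,"jaw":1},{"dx":0,"dy":0,"dz":0,"wx":0,"wy":0,"wz":0,"jaw":1}])

```text
time: 15.55
tool_pos: [0.5699, -0.2901, 0.0718]
tcp_rot: [[0.405, 0.914, -0.0], [0.914, -0.405, 0.0], [-0.0, -0.0, -1.0]]
wrist_force: [-0.0, -0.6, -0.7]
grip_width: 0.0114
```

Run:
```python
from h import *
delta((.5697,-.290,.071),-.417-1.08)
print(env.observe()["torque"])
```

```text
t 15.55 pos [ 0.5699 -0.2901  0.0718] d [ 0.     -0.0002  0.0008] w [-0.    0.    1.08] q [ 0.52  0.65 -0.21  1.89  0.22  0.62 -0.24] F [-0.  -0.6 -0.7] grip 0.0114
[-0.07068058 -0.04521406  0.00409792]
```

Call:
move_arm(plan=[{"dx":0,"dy":0,"dz":0,"wx":0,"wy":0,"wz":0.08,"jaw":1},{"dx":0,"dy":0,"dz":0,"wx":0,"wy":0,"wz":0.1,"jaw":1},{"dx":0,"dy":0,"dz":0,"wx":0,"wy":0,"wz":0.1,"jaw":1},{"dx":0,"dy":0,"dz":0,"wx":0,"wy":0,"wz":0.1,"jaw":1},{"dx":0,"dy":0,"dz":0,"wx":0,"wy":0,"wz":0.1,"jaw":1}])

```text
time: 16.05
tool_pos: [0.5698, -0.29, 0.0718]
tcp_rot: [[0.791, 0.611, -0.0], [0.611, -0.791, 0.001], [0.0, -0.001, -1.0]]
wrist_force: [0.4, 1.2, -2.1]
grip_width: 0.0116
```

Run:
```python
from h import *
delta((.5698,-.290,.0715),-.417-1.08)
print(env.observe()["torque"])
im=imaging.camera("wrist");cv2.imwrite("pics/w17.png",im)
```

```text
t 16.05 pos [ 0.5698 -0.29    0.0718] d [-0.     -0.0001  0.0003] w [-0.001 -0.     0.584] q [ 0.43  0.65 -0.07  1.9   0.07  0.6  -0.6 ] F [ 0.4  1.2 -2.1] grip 0.0116
[-0.07994685 -0.01302699  0.02791893]
```

View pics/w17.png

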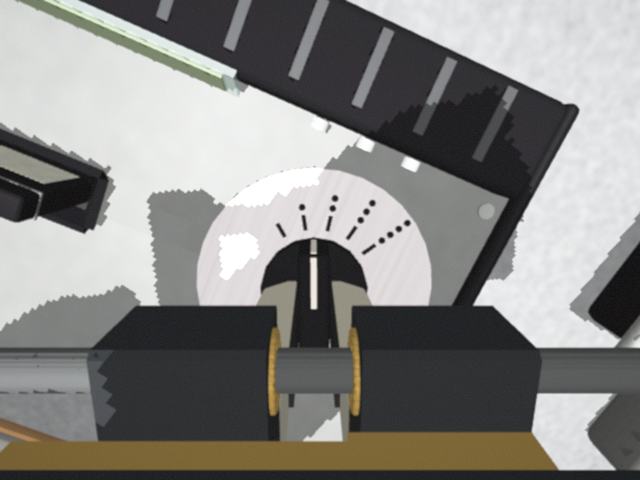

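The dial follows the gripper: the pointer at (313,245) lies between the one-dot and two-dot marks. Continuing toward the third.

Call:
move_arm(plan=[{"dx":0,"dy":0,"dz":0,"wx":0,"wy":0,"wz":0.1,"jaw":1},{"dx":0,"dy":0,"dz":0,"wx":0,"wy":0,"wz":0.1,"jaw":1},{"dx":0,"dy":0,"dz":0,"wx":0,"wy":0,"wz":0.1,"jaw":1},{"dx":0,"dy":0,"dz":0,"wx":0,"wy":0,"wz":0.1,"jaw":1},{"dx":0,"dy":0,"dz":0,"wx":0,"wy":0,"wz":0.08,"jaw":1}])

```text
time: 16.6
tool_pos: [0.5698, -0.29, 0.0717]
tcp_rot: [[0.986, 0.165, -0.0], [0.165, -0.986, 0.001], [-0.0, -0.001, -1.0]]
wrist_force: [-1.0, -0.1, -0.5]
grip_width: 0.0117
```

Run:
```python
from h import *
delta((.5698,-.290,.0715),-.417-1.08)
print(env.observe()["torque"])
im=imaging.camera("wrist");cv2.imwrite("pics/w18.png",im)
```

```text
t 16.6 pos [ 0.5698 -0.29    0.0717] d [ 0.     -0.      0.0002] w [-0.001  0.     0.092] q [ 0.34  0.65  0.07  1.9  -0.08  0.59 -0.95] F [-1.  -0.1 -0.5] grip 0.0117
[-0.08124942  0.06964505  0.04366534]
```

View pics/w18.png

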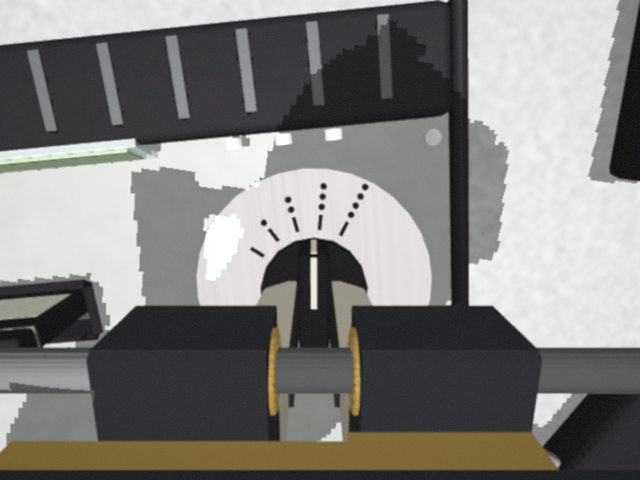

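Call:
move_arm(plan=[{"dx":0,"dy":0,"dz":0,"wx":0,"wy":0,"wz":0.06,"jaw":1},{"dx":0,"dy":0,"dz":0,"wx":0,"wy":0,"wz":0.03,"jaw":1},{"dx":0,"dy":0,"dz":0,"wx":0,"wy":0,"wz":0,"jaw":1},{"dx":0,"dy":0,"dz":0,"wx":0,"wy":0,"wz":0,"jaw":1}])

```text
time: 17.05
tool_pos: [0.5698, -0.29, 0.0717]
tcp_rot: [[0.997, 0.079, -0.001], [0.079, -0.997, 0.0], [-0.001, -0.0, -1.0]]
wrist_force: [0.3, -0.7, -0.5]
grip_width: 0.0115
```

Run:
```python
from h import *
delta((.5698,-.290,.0715),-.417-1.08)
im=imaging.camera("wrist");cv2.imwrite("pics/c19.png",cv2.resize(im[160:320,190:440],(800,512),interpolation=cv2.INTER_CUBIC))
cv2.imwrite("pics/s19.png",imaging.camera("side"))
```

```text
t 17.05 pos [ 0.5698 -0.29    0.0717] d [ 0.     -0.      0.0002] w [-0.     0.001  0.005] q [ 0.32  0.65  0.1   1.91 -0.1   0.59 -1.01] F [ 0.3 -0.7 -0.5] grip 0.0115
```

View pics/c19.png

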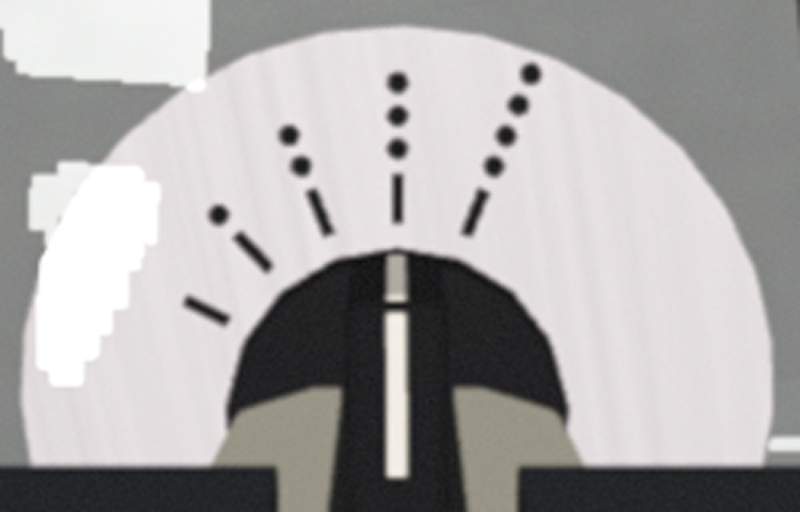

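View pics/s19.png

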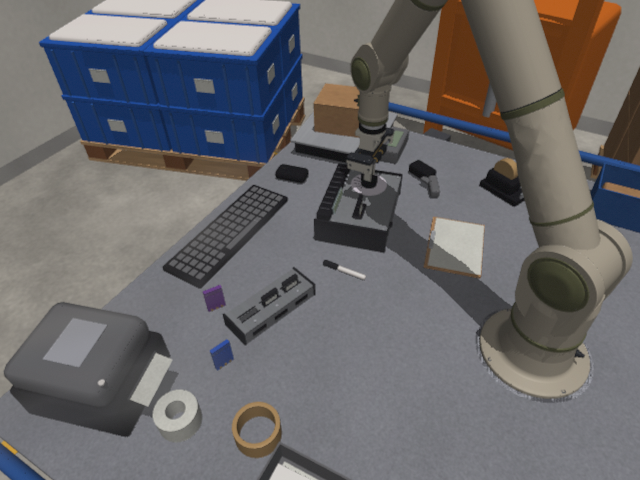

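The pointer at (397,260) is in line with the three-dot mark at (397,200). The short packs and bystanders are where they were. I'll hold, recheck and hand in.

Call:
move_arm(plan=[{"dx":0,"dy":0,"dz":0,"wx":0,"wy":0,"wz":0,"jaw":1},{"dx":0,"dy":0,"dz":0,"wx":0,"wy":0,"wz":0,"jaw":1},{"dx":0,"dy":0,"dz":0,"wx":0,"wy":0,"wz":0,"jaw":1},{"dx":0,"dy":0,"dz":0,"wx":0,"wy":0,"wz":0,"jaw":1},{"dx":0,"dy":0,"dz":0,"wx":0,"wy":0,"wz":0,"jaw":1},{"dx":0,"dy":0,"dz":0,"wx":0,"wy":0,"wz":0,"jaw":1}])

```text
time: 17.75
tool_pos: [0.5698, -0.29, 0.0718]
tcp_rot: [[0.997, 0.08, -0.0], [0.08, -0.997, 0.0], [-0.0, -0.0, -1.0]]
wrist_force: [-0.8, -0.2, -0.7]
grip_width: 0.0115
```

Run:
```python
from h import *
delta((.5698,-.290,.0715),-.417-1.08)
print(ticket.sign_off())
```

```text
t 17.75 pos [ 0.5698 -0.29    0.0718] d [ 0.     -0.      0.0003] w [-0.     0.     0.007] q [ 0.32  0.65  0.09  1.91 -0.1   0.59 -1.01] F [-0.8 -0.2 -0.7] grip 0.0115
the job is handed in; nothing more can be done
None
```

I lifted the tall pack out of the charger, pushed it home in the tester and let go. Then I turned the dial to the third click and handed the job in at 17.75 s, still holding it there.

**Pack:** the push reached 33 N at the expected home height. After I let go, the wrist and side pictures both put its top at about 121 mm, as a fully home pack should be.

**Dial:** the pointer lines up with the three-dot mark. The gripper has turned about 1.07 rad against the 1.08 wanted, and the opening reads 11.5 mm on the 12 mm wing. Contact force on the dial was not measured directly.

**Bench:** in the last side picture the short packs and the other things look unmoved. I judged this by eye.

**What disagreed:**
- **First dial grasp:** it shut on nothing, above the wing. The real fingertips sit about 20 mm above the reported TCP, so I opened, went lower and gripped again.
- **Pack insertion:** the pack briefly caught on the collar at 12 N, and I shifted it about 1.5 mm to free it.

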